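Reload the reagent bottles in reverse order

TASK

Move the four reagent bottles from the blue bench rack into the metal carrier, one to a place, in reverse order: the bottle nearest the knob of the blue rack must end up farthest from the knob of the carrier, and so on along the row. Keep the bottles upright all the time, stand each one flat on the floor of its place and let go of it.

Things in the scene. Friction and masses are not known exactly. Their poses are not given: they have to be found in the camera images.
- bottle_tall: (sizes in mm) tall round bottle, white plastic, body 36 diameter and 68 high, wide flat grey cap 32 diameter, 84 high overall; 40 to 130 g; origin at the centre of its underside, z up. Starts in one of the four places of the blue rack.
- bottle_squat: (sizes in mm) squat round jar, white plastic, body 40 diameter and 50 high, grey lid 41 diameter as wide as the jar, 64 high overall; 40 to 130 g; origin at the centre of its underside, z up. Starts in one of the four places of the blue rack.
- bottle_square: (sizes in mm) square bottle, white plastic, body 34 x 34 and 56 high, small round grey cap 22 diameter, 76 high overall; x and y are normal to its flat sides, which lie within about 9 degrees of the walls of its cell; 40 to 130 g; origin at the centre of its underside, z up. Starts in one of the four places of the blue rack.
- bottle_nozzle: (sizes in mm) slim round dropper bottle, white plastic, body 32 diameter and 50 high, then a cone and a pointed grey nozzle, 80 high overall; 40 to 130 g; origin at the centre of its underside, z up. Starts in one of the four places of the blue rack.
- cell_tall: the square cell (blue walls, grey floor) of the bench rack in which bottle_tall stands at the start, one of four alike, fixed, shuffled along the rack: 57 x 57 mm, 53 mm clear inside, 16 mm high over the base strip, walls 2 mm, floor 4 mm thick; origin at the centre of its underside, axes parallel to the rack's. It stays in place and so marks where in the row its bottle began.
- cell_squat: the square cell (blue walls, grey floor) of the bench rack in which bottle_squat stands at the start, one of four alike, fixed, shuffled along the rack: 57 x 57 mm, 53 mm clear inside, 16 mm high over the base strip, walls 2 mm, floor 4 mm thick; origin at the centre of its underside, axes parallel to the rack's. It stays in place and so marks where in the row its bottle began.
- cell_square: the square cell (blue walls, grey floor) of the bench rack in which bottle_square stands at the start, one of four alike, fixed, shuffled along the rack: 57 x 57 mm, 53 mm clear inside, 16 mm high over the base strip, walls 2 mm, floor 4 mm thick; origin at the centre of its underside, axes parallel to the rack's. It stays in place and so marks where in the row its bottle began.
- cell_nozzle: the square cell (blue walls, grey floor) of the bench rack in which bottle_nozzle stands at the start, one of four alike, fixed, shuffled along the rack: 57 x 57 mm, 53 mm clear inside, 16 mm high over the base strip, walls 2 mm, floor 4 mm thick; origin at the centre of its underside, axes parallel to the rack's. It stays in place and so marks where in the row its bottle began.
- rack: blue bench rack, fixed, at any yaw, left or right: a strip 60 x 236 mm, 6 mm thick, along its y axis, with the four cells (blue walls, grey floors) at y = +87, +29, -29, -87 mm, x = 0. At its +y end a tab with a round black knob (18 mm diameter, 30 mm high, at y = +137 mm). Origin at the centre of the row, at bench height; z up. Bottles stand 10 mm, wall tops 22 mm above the bench.
- carrier: metal carrier, aluminium walls, dark floor, empty, fixed, at any yaw on the side opposite the rack: 60 x 236 mm, along its y axis, four square places 53 mm clear inside at y = +87, +29, -29, -87 mm, x = 0; floor 10 mm, wall tops 22 mm above the bench. At its +y end a tab with a round black knob (18 mm diameter, 30 mm high, at y = +137 mm). Origin at the centre of the row, at bench height; z up.
Mind the look-alikes: they are no part of the job. Leave any purple look-alike of the bottle_squat alone.

How it is judged:
By the outcome, as a careful person would: the job done as asked, in the order asked, and still so for the second after the job is handed in, with the robot touching nothing.
It also fails if it takes over 112 s, if anything falls off the work surface, if the arm or the gripper's body presses on something with over 40 N, if the wrist force passes 120 N, or if a joint passes its speed limit or range.

ROBOT

A 6-joint arm with a two-finger parallel gripper is mounted at the origin on the work surface. World frame = base frame: x ahead of the robot, y to its left, z up, the work surface at z = 0. Lengths are in mm, angles in rad, forces in N, time in s.
With the tool pointing down it reaches from about 350 to 975 mm from the base axis. Payload 7.1 kg.
Tool frame: the origin (TCP) lies on the centre line of the jaws, within the pads' length; the fingertips stand 14 mm ahead of it and the grasp point (between the pads) lies 5 mm behind it; x points along the fingers, z is the direction in which the jaws open and shut, and the axes are right-handed (so a half turn about x gives the same grasp; the last joint's range is limited). The gripper opens to 88 mm and grips with 3 to 60 N. Pads are 20 mm wide; open, the fingers measure 115 mm over their backs; the gripper's body (75 mm by 178 mm) begins 61 mm behind the grasp point.
Start: joints at [1.165, 0.423, 1.63, -0, 1.089, -0.019], TCP at [235.734, 578.821, 236.675] pointing down, gripper open.
Joint ranges: [-3, 3], [-0.9, 2.11], [0.09, 2.58], [-1.31, 4.45], [0.11, 2.69], [-2.54, 2.54]. Speed limits (rad/s): [2.39, 2.39, 3.01, 3.14, 3.14, 3.14].

INTERFACE

Orientations are given as a rotation vector (axis times angle).
In Python, from workcell import ctrl gives the robot as it stands.
- The arm moves only by the tool servo_tool, never from a script. Its argument "plan" is a list that holds one entry, the list of rows, each a list of 7 numbers: the shift along the tool's x, y, z in cm, then the turn, a rotation vector about the tool's x, y, z in rad, then the finger opening in cm, from 0 to 8.78. A call has 1 to 8 rows; each row is the pose to reach, as a shift and turn from the pose commanded when the call began, along the tool's axes at that moment; what a row does not reach only later rows make up. A row lasts 1/12 s, in which the tool goes at most 41.7 mm and 7.16 degrees, less where a joint would pass 70% of its speed; a pose out of reach is approached as far as the arm can. A call with a gripper value outside its range is refused whole. The fingers move at their own pace and stop on an object; the grip force is fixed at half the most. Time passes only in rows, so rows that repeat a pose let the fingers close. It gives the time, the measured TCP pose, the force and the opening at its end, in the units of the state.
- ctrl.get_obs(): the state, without advancing time (a new reading comes with each control period).
- ctrl.get_image(name): name is "scene" or "top"; returns the picture (384x512x3 uint8, red, green, blue); there is no depth.
- ctrl.calibration(name): a dict with "K" (3x3 intrinsics, pixels), "view" (4x4, takes a point from world to camera coordinates). Camera axes: x right, y up, looking along -z (the intrinsics and any distortion apply to the point x, -y, -z); pixel columns grow to the right and rows downward; lengths in mm; the calibration is good to about 2 mm. A picture is of the moment at which its call begins. calibration takes no time and is no camera call.
- ctrl.close_job(): hands the job in, once; it reports no verdict.
The state is a dict: "t": time; "qpos": joint angles; "qvel": joint speeds; "joint_torque": joint torques, N m; "ee_pos": TCP position; "orientation": TCP orientation; "ft_force": force on the tool from outside, world axes, zero at the start; "moment": the same for the moment, N m; "width": finger opening in mm.
Only numpy, scipy, OpenCV 4.12 (cv2) and the standard library are available. Lean on these libraries where they do the work, as an engineer would, in place of code of your own. Each camera call takes 0.05 s, during which the arm holds its last target.

## Working session

There is one attempt and no reset: what is moved stays moved. The work goes in short steps, Python scripts to look and compute and a tool call to move; the robot and the scene stay as the last step left them, time stands still between calls to the robot, and variables do not carry over. Pictures are saved under pics/ and viewed, and the job is handed in when it is done.

Besides the shell and the picture viewer there is one more tool, called after ">>>" as name(argument=value, ...) on one line, values as JSON. servo_tool: Moves the arm, as the interface text tells. Its arguments: {"type":"object","properties":{"plan":{"type":"array","items":{"type":"array","items":{"type":"array","items":{"type":"number"}}}}},"required":["plan"]}

```bash
mkdir -p pics; ls
python3 - <<'E'
from workcell import ctrl
import cv2
print(ctrl.get_obs())
for n in("scene","top"):
    c=ctrl.calibration(n);print(n,{k:v for k,v in c.items()})
    cv2.imwrite(f"pics/{n}0.png",ctrl.get_image(n)[:,:,::-1])
E
```

```text
pics
{'t': 0.0, 'qpos': array([ 1.16500066e+00,  4.23834948e-01,  1.63067745e+00, -3.59291644e-05,
        1.08859402e+00, -1.89976221e-02]), 'qvel': array([ 0.00047815,  0.00048906,  0.00048637, -0.00187205,  0.00089858,
        0.00070345]), 'joint_torque': array([ 7.69199614e-04, -5.44623971e+01, -2.73673725e+01,  6.44627865e-02,
        2.26628745e-02, -1.11826409e-04]), 'ee_pos': array([235.54039992, 578.34696139, 235.91028824]), 'orientation': array([-0.92060976,  1.36899909,  0.91921276]), 'ft_force': array([0.03824052, 0.51042427, 0.4132467 ]), 'moment': array([ 0.0063173 , -0.01756121,  0.0354367 ]), 'width': 87.95517419714679}
scene {'K': array([[463.63224936,   0.        , 249.0623843 ],
       [  0.        , 463.63224936, 194.73247021],
       [  0.        ,   0.        ,   1.        ]]), 'view': array([[ 6.60072944e-02,  9.97696815e-01, -1.56237986e-02,
        -3.00973742e+01],
       [-7.62417672e-01,  6.05301398e-02,  6.44247930e-01,
         4.08045254e+02],
       [ 6.43709818e-01, -3.06132026e-02,  7.64657114e-01,
        -1.50939748e+03],
       [ 0.00000000e+00,  0.00000000e+00,  0.00000000e+00,
         1.00000000e+00]])}
top {'K': array([[448.02410736,   0.        , 251.46775907],
       [  0.        , 448.02410736, 187.73635756],
       [  0.        ,   0.        ,   1.        ]]), 'view': array([[ 8.36697088e-02, -9.96493441e-01,  4.50268521e-04,
        -5.15798855e+01],
       [ 9.75960808e-01,  8.20369409e-02,  2.01916917e-01,
        -5.36310457e+02],
       [-2.01245822e-01, -1.64548852e-02,  9.79402550e-01,
        -9.79431597e+02],
       [ 0.00000000e+00,  0.00000000e+00,  0.00000000e+00,
         1.00000000e+00]])}
```

View pics/scene0.png

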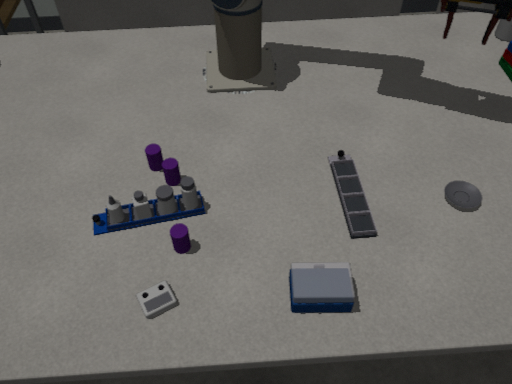

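View pics/top0.png

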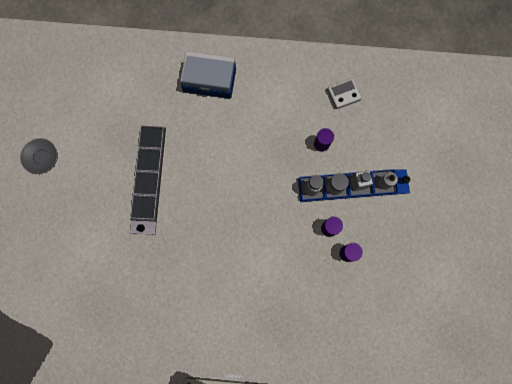

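```bash
cat > h.py <<'E'
import numpy as np,cv2
from workcell import ctrl
C={n:ctrl.calibration(n) for n in("scene","top")}
F=np.diag([1,-1,-1.])
def proj(n,p):
    V=C[n]["view"];p=np.atleast_2d(p).astype(float)
    q=(p@V[:3,:3].T+V[:3,3])@F@C[n]["K"].T
    return q[:,:2]/q[:,2:]
def ray(n,uv):
    V=C[n]["view"];K=C[n]["K"];uv=np.atleast_2d(uv).astype(float)
    d=np.c_[uv,np.ones(len(uv))]@np.linalg.inv(K).T@F@V[:3,:3]
    return -V[:3,:3].T@V[:3,3],d
def plane(n,uv,z):
    o,d=ray(n,uv);return o+d*((z-o[2])/d[:,2])[:,None]
def tri(us,ut):
    A=[];b=[]
    for n,u in(("scene",us),("top",ut)):
        o,d=ray(n,u);d=d[0]/np.linalg.norm(d[0]);P=np.eye(3)-np.outer(d,d);A.append(P);b.append(P@o)
    p=np.linalg.lstsq(np.vstack(A),np.hstack(b),rcond=None)[0]
    return p
E
python3 - <<'E'
from h import *
t=cv2.imread("pics/top0.png");s=cv2.imread("pics/scene0.png")
def crop(im,x,y,w,h,k,f): cv2.imwrite(f,cv2.resize(im[y:y+h,x:x+w],None,fx=k,fy=k,interpolation=cv2.INTER_CUBIC))
crop(t,290,160,130,50,6,"pics/c1.png");crop(t,120,115,60,130,4.5,"pics/c2.png")
crop(s,85,165,130,75,6,"pics/c3.png");crop(s,320,140,65,105,5,"pics/c4.png")
E
```

```text
(no output)
```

View pics/c1.png

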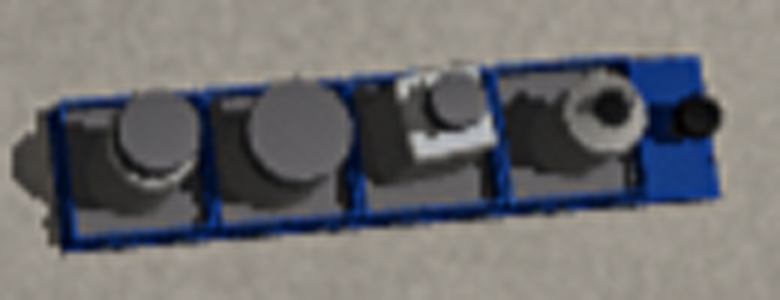

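View pics/c2.png

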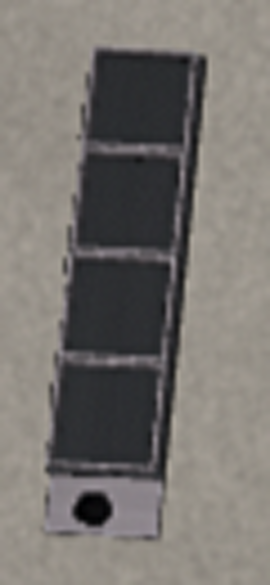

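View pics/c3.png

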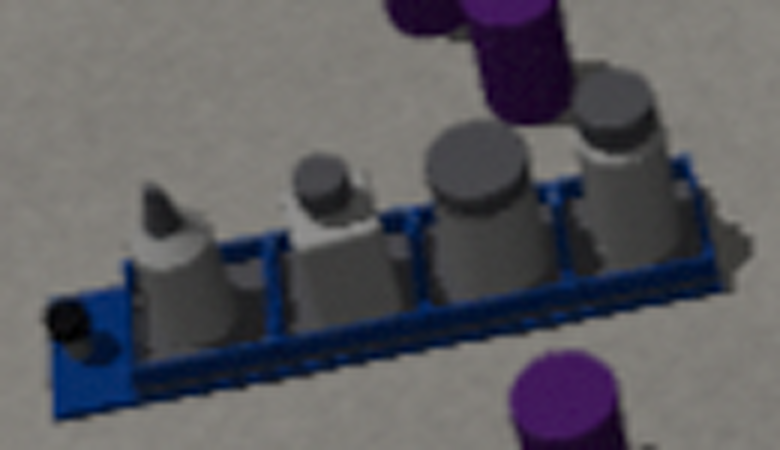

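View pics/c4.png

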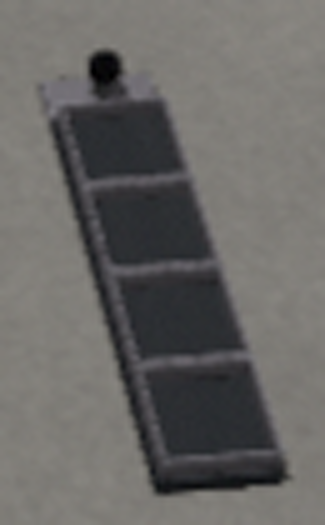

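```bash
cat >> h.py <<'E'
from scipy.optimize import least_squares
def fitpose(obs,x0):
    # obs: list (view,u,v,local xyz)
    def r(p,ob=obs):
        c,s=np.cos(p[2]),np.sin(p[2]);out=[]
        for n,u,v,l in ob:
            w=[p[0]+c*l[0]-s*l[1],p[1]+s*l[0]+c*l[1],l[2]]
            out+=list(proj(n,w)[0]-[u,v])
        return np.array(out)
    f=least_squares(r,x0,loss="soft_l1");return f.x,r(f.x)
E
cat > m.py <<'E'
from h import *
def P(c,k,x,y): return c[0]+(x+.5)/k-.5, c[1]+(y+.5)/k-.5
print("cams",[(-C[n]["view"][:3,:3].T@C[n]["view"][:3,3]).round() for n in C])
print("robot tcp px",proj("scene",[235,578,236]),proj("top",[235,578,236]))
T1=(290,160),6;T2=(120,115),4.5;S3=(85,165),6;S4=(320,140),5
def O(n,c,pts): return [(n,*P(*c,x,y),l) for x,y,l in pts]
a,b=28.5,115.5
# carrier: wall-top outer corners, x=+/-30,y=+/-118
# +y end near the robot => yaw ~ 90deg+ ; find local signs: local +x = rot(-90) of +y
top=O("top",T2,[(103,508,(0,137,30)),(97,50,None),(191,55,None)])
kt=plane("top",P(*T2,97,507),30)[0];ks=plane("scene",P(*S4,104,66),30)[0]
print("carrier knob",kt,ks)
print("carrier corners top",[plane("top",P(*T2,x,y),22)[0,:2].round(1) for x,y in [(96,50),(192,54),(50,468),(158,470)]])
print("carrier corners scene",[plane("scene",P(*S4,x,y),22)[0,:2].round(1) for x,y in [(158,460),(285,455),(55,118),(165,100)]])
kt=plane("top",P(*T1,698,116),30)[0];ks=plane("scene",P(*S3,68,318),30)[0]
print("rack knob",kt,ks)
print("rack corners top",[plane("top",P(*T1,x,y),22)[0,:2].round(1) for x,y in [(58,105),(68,240),(630,62),(642,195)]])
print("rack corners scene",[plane("scene",P(*S3,x,y),22)[0,:2].round(1) for x,y in [(128,265),(135,372),(688,160),(716,255)]])
for nm,h,t,s in[("tall",94,(159,130),(615,95)),("squat",74,(300,130),(478,165)),("square",86,(455,100),(322,178)),("nozzle",90,(610,105),(150,186))]:
    ut,us=P(*T1,*t),P(*S3,*s)
    print(nm,plane("top",ut,h)[0].round(1),plane("scene",us,h)[0].round(1),tri(us,ut).round(1))
E
python3 m.py
```

```text
cams [array([1285.,  -41.,  891.]), array([ 331.,  -24., 1068.])]
robot tcp px [[465.64158773  33.41932287]] [[-86.75524591 305.64994773]]
carrier knob [428.95124574 241.29715981  30.        ] [435.77974517 241.38916534  30.        ]
carrier corners top [array([677.5, 277.2]), array([679.6, 224.7]), array([447.9, 270.5]), array([451.6, 214.2])]
carrier corners scene [array([681.8, 219.5]), array([683.5, 277.9]), array([463.5, 211.5]), array([455.2, 270.7])]
rack knob [ 595.85422965 -369.76248371   30.        ] [ 601.55462621 -369.35166336   30.        ]
rack corners top [array([ 581. , -117.8]), array([ 526.7, -125.1]), array([ 617.8, -345. ]), array([ 563.9, -350.8])]
rack corners scene [array([ 570. , -352.2]), array([ 624. , -342.4]), array([ 532.3, -128.1]), array([ 583.4, -116.8])]
tall [ 557.4 -149.2   94. ] [ 559.3 -149.1   94. ] [ 557.8 -149.4   92.3]
squat [ 566.5 -205.    74. ] [ 573.4 -204.2   74. ] [ 568.  -205.8   67.8]
square [ 580.1 -260.2   86. ] [ 585.7 -260.8   86. ] [ 581.4 -261.8   80.9]
nozzle [ 582.  -316.9   90. ] [ 588.  -324.6   90. ] [ 583.9 -322.6   84.3]
```

```bash
cat >> m.py <<'E'
print('---')
def show(nm,ob,x0):
    for tag,sel in(("top",[o for o in ob if o[0]=="top"]),("scene",[o for o in ob if o[0]=="scene"]),("both",ob)):
        p,r=fitpose(sel,x0);print(nm,tag,p.round(3),"rms",r.std().round(2),np.abs(r).max().round(2))
    return p
# carrier +y points to robot (-x world): yaw ~ +90: local x -> world +y, local y -> -x
car=O("top",T2,[(97,507,(0,137,30)),(96,50,(30,-118,22)),(192,54,(-30,-118,22)),(50,468,(30,118,22)),(158,470,(-30,118,22))])
car+=O("scene",S4,[(104,66,(0,137,30)),(158,460,(-30,-118,22)),(285,455,(30,-118,22)),(55,118,(-30,118,22)),(165,100,(30,118,22))])
pc=show("carrier",car,[567,245,1.55])
# dividers centre points at z=22
rk=O("top",T1,[(698,116,(0,137,30)),(58,105,(a,-b,22)),(68,240,(-a,-b,22)),(630,62,(a,b,22)),(642,195,(-a,b,22))])
rk+=O("scene",S3,[(68,318,(0,137,30)),(128,265,(-a,b,22)),(135,372,(a,b,22)),(688,160,(-a,-b,22)),(716,255,(a,-b,22))])
# rack: +y toward world -y, +x local -> world -x ... test both
print("rack yaw guess: +y -> (.16,-.99)")
rk=[(n,u,v,(-l[0],l[1],l[2])) for n,u,v,l in rk]
pr=show("rack",rk,[573,-235,np.pi+.16])
for y in(87,29,-29,-87):
    for nm,p in(("rack",pr),("car",pc)):
        print(nm,y,(p[0]-np.sin(p[2])*y).round(1),(p[1]+np.cos(p[2])*y).round(1))
E
python3 m.py | sed -n '/---/,$p'
```

```text
---
carrier top [565.301 246.555   1.609] rms 1.21 1.89
carrier scene [569.941 245.01    1.594] rms 1.38 3.0
carrier both [566.392 245.759   1.598] rms 1.41 3.94
rack yaw guess: +y -> (.16,-.99)
rack top [ 572.72  -234.735    3.304] rms 0.54 1.07
rack scene [ 577.026 -234.694    3.319] rms 0.57 1.19
rack both [ 574.259 -234.96     3.31 ] rms 0.76 1.73
rack 87 588.8 -320.7
car 87 479.4 243.4
rack 29 579.1 -263.6
car 29 537.4 245.0
rack -29 569.4 -206.4
car -29 595.4 246.6
rack -87 559.7 -149.2
car -87 653.4 248.1
```

```bash
cat > c.py <<'E'
from h import *
for n,box in(("top",(120,115,60,110)),("scene",(325,155,55,85))):
    im=cv2.imread(f"pics/{n}0.png");x,y,w,h=box
    g=cv2.cvtColor(im,cv2.COLOR_BGR2GRAY)[y:y+h,x:x+w]
    g=cv2.resize(g,None,fx=4,fy=4,interpolation=cv2.INTER_CUBIC)
    for th in(55,65):
        m=(g<th).astype(np.uint8);m=cv2.morphologyEx(m,cv2.MORPH_OPEN,np.ones((21,21)))
        k,l,s,c=cv2.connectedComponentsWithStats(m)
        for i in range(1,k):
            if s[i,4]>2500:
                uv=(c[i]+.5)/4-.5+[x,y];r=cv2.minAreaRect(np.argwhere(l==i)[:,::-1].astype(np.float32))
                print(n,th,s[i,4],uv.round(1),plane(n,uv,16)[0,:2].round(1))
E
python3 c.py
```

```text
top 55 6210 [150.5 136.3] [654.3 251.8]
top 55 6478 [148.  159.3] [595.9 250.3]
top 55 6617 [145.5 182.7] [537.7 248.7]
top 55 6840 [143.  206.7] [479.3 247. ]
top 65 6486 [150.5 136.3] [654.3 251.9]
top 65 6772 [148.1 159.2] [596.2 250.3]
top 65 6977 [145.5 182.7] [537.7 248.7]
top 65 7175 [143.  206.7] [479.4 247.1]
scene 55 3761 [344.5 167.6] [476.4 246. ]
scene 55 4246 [349.7 184.6] [535.  247.5]
scene 55 4676 [355.3 202.5] [593.2 249. ]
scene 55 5308 [361.2 221.7] [651.3 250.5]
scene 65 4223 [344.4 167.5] [476.  245.8]
scene 65 4701 [349.7 184.4] [534.6 247.5]
scene 65 5214 [355.2 202.3] [592.7 249. ]
scene 65 5775 [361.2 221.5] [650.9 250.7]
```

```bash
cat >> h.py <<'E'
from scipy.spatial.transform import Rotation as R
def go(x,y,z,jaw,o=None):
    "needed tool-frame shift (cm) and turn for TCP target, tool down, jaw axis angle (deg, mod 180)"
    o=o or ctrl.get_obs();R0=R.from_rotvec(o["orientation"]);M=R0.as_matrix()
    d=M.T@(np.array([x,y,z])-o["ee_pos"])/10
    print("pos",o["ee_pos"].round(1),"z-axis deg",np.degrees(np.arctan2(M[1,2],M[0,2])).round(1),"down",M[:,0].round(3),"q",o["qpos"].round(2),"w",o["width"].round(1),"f",o["ft_force"].round(1),"t",o["t"])
    for k in(0,180):
        a=np.radians(jaw+k);zx=np.array([np.cos(a),np.sin(a),0]);X=np.array([0,0,-1.])
        Rt=np.c_[X,np.cross(zx,X),zx]
        rv=R.from_matrix(M.T@Rt).as_rotvec()
        # tool x points down: +turn about x = -world yaw; q6 change ~ turn + dq1
        dq1=np.arctan2(y,x)-np.arctan2(o["ee_pos"][1],o["ee_pos"][0])
        print("shift",d.round(2),"turn",rv.round(3),"q6 either",(o["qpos"][5]+rv[0]+dq1).round(2),(o["qpos"][5]-rv[0]-dq1).round(2))
E
python3 - <<'E'
from h import *
go(559,-149.3,180,9.65)
im=cv2.imread("pics/top0.png")
# squares: white body-top of square bottle & nozzle shoulder, at z=66 / 60
def P(x,y): return 290+(x+.5)/6-.5,160+(y+.5)/6-.5
print("nozzle shoulder ring",plane("top",P(604,112),60)[0])
for p in[(398,78),(490,68),(415,160),(497,147)]: print("sq",plane("top",P(*p),66)[0].round(1))
E
```

```text
Traceback (most recent call last):
  File "h.py", line 36, in go
    print("pos",o["ee_pos"].round(1),"z-axis deg",np.degrees(np.arctan2(M[1,2],M[0,2])).round(1),"down",M[:,0].round(3),"q",o["qpos"].round(2),"w",o["width"].round(1),"f",o["ft_force"].round(1),"t",o["t"])
                                                                                                                                                   ^^^^^^^^^^^^^^^^
AttributeError: 'float' object has no attribute 'round'
```

```bash
sed -i 's/o\["width"\].round(1)/round(o["width"],1)/' h.py
python3 - <<'E'
from h import *
go(559,-149.3,180,9.65)
def P(x,y): return 290+(x+.5)/6-.5,160+(y+.5)/6-.5
print("nozzle shoulder ring",plane("top",P(604,112),60)[0])
for p in[(398,78),(490,68),(415,160),(497,147)]: print("sq",plane("top",P(*p),66)[0].round(1))
E
```

```text
pos [235.6 578.4 236. ] z-axis deg 67.8 down [-0.001 -0.001 -1.   ] q [ 1.16  0.42  1.63  0.    1.09 -0.02] w 87.5 f [0.2 0.2 0.8] t 0.1
shift [  5.67 -57.41 -55.18] turn [ 1.016e+00 -1.000e-03  1.000e-03] q6 either -0.45 0.41
shift [  5.67 -57.41 -55.18] turn [-2.126e+00 -1.000e-03 -2.000e-03] q6 either -3.59 3.55
nozzle shoulder ring [ 586.73795687 -323.71306073   60.        ]
sq [ 592. -243.   66.]
sq [ 598.9 -278.    66. ]
sq [ 560.4 -250.6   66. ]
sq [ 568.1 -281.6   66. ]
```

>>> servo_tool(plan=[[[5.67, -57.41, -55.18, 1.016, 0, 0, 8.7], [5.67, -57.41, -55.18, 1.016, 0, 0, 8.7], [5.67, -57.41, -55.18, 1.016, 0, 0, 8.7], [5.67, -57.41, -55.18, 1.016, 0, 0, 8.7], [5.67, -57.41, -55.18, 1.016, 0, 0, 8.7], [5.67, -57.41, -55.18, 1.016, 0, 0, 8.7], [5.67, -57.41, -55.18, 1.016, 0, 0, 8.7], [5.67, -57.41, -55.18, 1.016, 0, 0, 8.7]]])

```text
t: 0.77
ee_pos: [371.0, 273.1, 212.8]
orientation: [-0.14, 1.566, 0.14]
ft_force: [1.8, 1.3, 0.5]
width: 87.0
```

```bash
python3 -c "
from h import *
go(558.5,-149.3,180,9.65)"
```

```text
pos [371.  273.1 212.8] z-axis deg 10.2 down [-0. -0. -1.] q [ 0.61  0.22  2.   -0.    0.92  0.43] w 87.0 f [1.8 1.3 0.5] t 0.7667
shift [  3.28 -44.89  10.96] turn [ 0.01 -0.    0.  ] q6 either -0.46 1.32
shift [  3.28 -44.89  10.96] turn [-3.132 -0.    -0.   ] q6 either -3.6 4.46
```

>>> servo_tool(plan=[[[3.28, -44.9, 10.96, 0.01, 0, 0, 8.7], [3.28, -44.9, 10.96, 0.01, 0, 0, 8.7], [3.28, -44.9, 10.96, 0.01, 0, 0, 8.7], [3.28, -44.9, 10.96, 0.01, 0, 0, 8.7], [3.28, -44.9, 10.96, 0.01, 0, 0, 8.7], [3.28, -44.9, 10.96, 0.01, 0, 0, 8.7], [3.28, -44.9, 10.96, 0.01, 0, 0, 8.7], [3.28, -44.9, 10.96, 0.01, 0, 0, 8.7]]])

```text
t: 1.43
ee_pos: [507.7, -30.3, 189.1]
orientation: [-0.136, 1.567, 0.136]
ft_force: [1.5, 0.3, -0.5]
width: 86.9
```

```bash
python3 -c "
from h import *
go(558.5,-149.3,180,9.65)"
```

```text
pos [507.7 -30.3 189.1] z-axis deg 10.0 down [-0.  0. -1.] q [-0.08  0.32  1.92  0.    0.9  -0.26] w 86.9 f [ 1.5  0.3 -0.5] t 1.4333
shift [  0.91 -12.6    2.95] turn [ 0.005 -0.    -0.   ] q6 either -0.45 -0.06
shift [  0.91 -12.6    2.95] turn [-3.136  0.    -0.   ] q6 either -3.59 3.08
```

>>> servo_tool(plan=[[[0.9, -11.0, 2.6, 0, 0, 0, 8.7], [0.9, -11.0, 2.6, 0, 0, 0, 8.7], [0.9, -11.0, 2.6, 0, 0, 0, 8.7], [0.9, -11.0, 2.6, 0, 0, 0, 8.7], [0.9, -11.0, 2.6, 0, 0, 0, 8.7], [0.9, -11.0, 2.6, 0, 0, 0, 8.7]]])

```text
t: 1.93
ee_pos: [551.2, -131.4, 179.9]
orientation: [-0.136, 1.568, 0.137]
ft_force: [0.0, 0.6, -0.4]
width: 86.9
```

```bash
cat > look.py <<'E'
from h import *
import sys
def look(tag,boxes):
    for n,(x,y,w,h,k) in boxes.items():
        im=ctrl.get_image(n)[:,:,::-1];cv2.imwrite(f"pics/{tag}_{n}_full.png",im)
        cv2.imwrite(f"pics/{tag}_{n}.png",cv2.resize(im[y:y+h,x:x+w],None,fx=k,fy=k,interpolation=cv2.INTER_CUBIC))
E
python3 -c "
from look import *
go(558.5,-149.3,55,9.65)
look('a1',{'scene':(85,110,150,140,5),'top':(270,120,150,110,5)})"
```

```text
pos [ 551.2 -131.4  179.9] z-axis deg 9.9 down [-0.002  0.001 -1.   ] q [-0.26  0.41  1.8   0.    0.93 -0.43] w 86.9 f [ 0.   0.6 -0.4] t 1.9333
shift [12.49 -1.9   0.43] turn [ 0.005 -0.001 -0.001] q6 either -0.45 -0.41
shift [12.49 -1.9   0.43] turn [-3.136e+00  1.000e-03 -2.000e-03] q6 either -3.59 2.73
```

View pics/a1_scene.png

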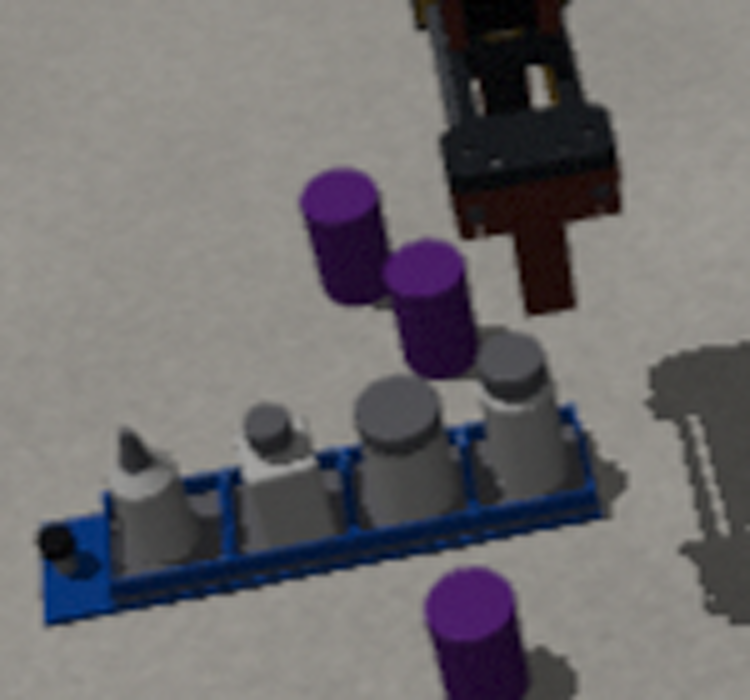

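View pics/a1_top.png

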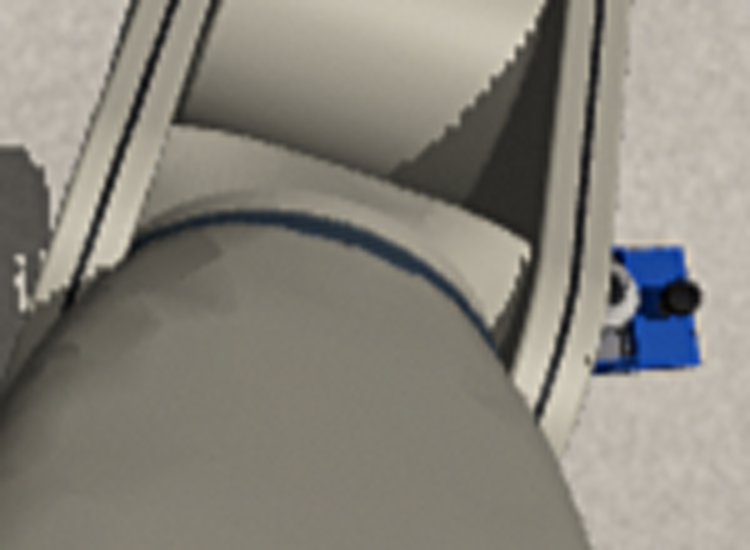

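```bash
python3 -c "
from h import *
for u in [(333,226),(352,252),(325,135)]: print(plane('top',u,64)[0].round(0))
for u in [(170,164),(153,150),(179,230)]: print(plane('scene',u,64)[0].round(0))
"
```

```text
[ 465. -197.   64.]
[ 410. -241.   64.]
[ 677. -168.   64.]
[ 474. -197.   64.]
[ 420. -242.   64.]
[ 678. -168.   64.]
```

>>> servo_tool(plan=[[[0, -1.9, 0.43, 0, 0, 0, 8.7], [4, -1.9, 0.43, 0, 0, 0, 8.7], [8, -1.9, 0.43, 0, 0, 0, 8.7], [10.5, -1.9, 0.43, 0, 0, 0, 8.7], [12.3, -1.9, 0.43, 0, 0, 0, 8.7], [12.3, -1.9, 0.43, 0, 0, 0, 8.7]]])

```text
t: 2.53
ee_pos: [556.8, -147.8, 54.1]
orientation: [-0.136, 1.573, 0.14]
ft_force: [-1.6, -0.2, 0.3]
width: 86.9
```

```bash
python3 -c "
from look import *
go(558.5,-149.3,55,9.65)
look('a2',{'scene':(85,110,150,140,5)})"
```

```text
pos [ 556.8 -147.8   54.1] z-axis deg 10.1 down [-0.006  0.002 -1.   ] q [-0.28  0.62  1.83  0.    0.7  -0.46] w 86.9 f [-1.6 -0.2  0.3] t 2.5333
shift [-0.09 -0.18  0.14] turn [ 0.007 -0.006 -0.003] q6 either -0.45 -0.46
shift [-0.09 -0.18  0.14] turn [-3.134  0.005 -0.009] q6 either -3.59 2.68
```

View pics/a2_scene.png

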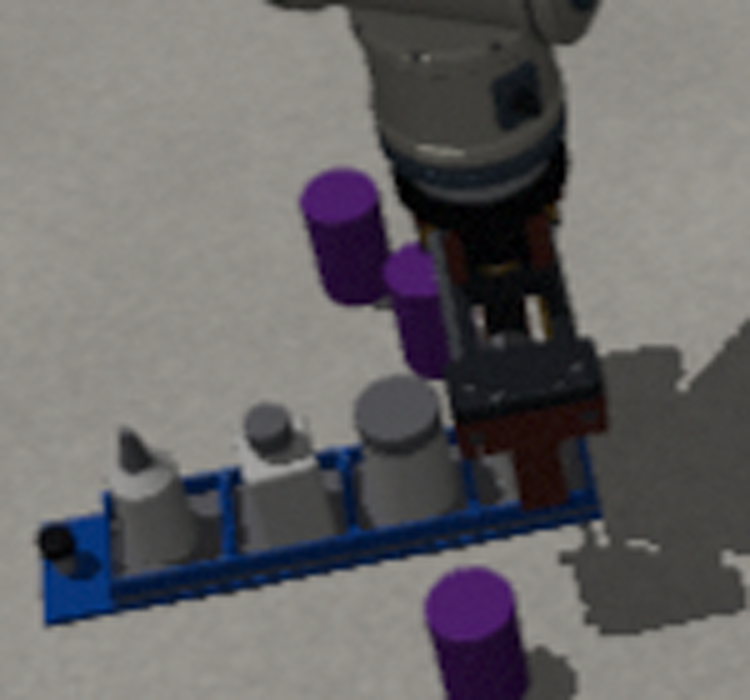

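>>> servo_tool(plan=[[[0, -0.15, 0.1, 0, 0, 0, 8.7], [0, -0.15, 0.1, 0, 0, 0, 2.5], [0, -0.15, 0.1, 0, 0, 0, 2.5], [0, -0.15, 0.1, 0, 0, 0, 2.5], [0, -0.15, 0.1, 0, 0, 0, 2.5], [0, -0.15, 0.1, 0, 0, 0, 2.5], [0, -0.15, 0.1, 0, 0, 0, 2.5]]])

```text
t: 3.17
ee_pos: [561.0, -151.3, 57.8]
orientation: [-0.137, 1.566, 0.136]
ft_force: [0.6, 1.0, 0.3]
width: 50.4
```

>>> servo_tool(plan=[[[0, 0, 0, 0, 0, 0, 2.5], [0, 0, 0, 0, 0, 0, 2.5], [0, 0, 0, 0, 0, 0, 2.5], [0, 0, 0, 0, 0, 0, 2.5]]])

```text
t: 3.5
ee_pos: [560.7, -151.2, 57.3]
orientation: [-0.137, 1.567, 0.137]
ft_force: [-1.1, -0.5, 0.8]
width: 35.5
```

>>> servo_tool(plan=[[[-2, 0, 0, 0, 0, 0, 2.5], [-5, 0, 0, 0, 0, 0, 2.5], [-8, 0, 0, 0, 0, 0, 2.5], [-11, 0, 0, 0, 0, 0, 2.5], [-11, 0, 0, 0, 0, 0, 2.5], [-11, 0, 0, 0, 0, 0, 2.5]]])

```text
t: 4.0
ee_pos: [561.9, -151.5, 169.0]
orientation: [-0.138, 1.563, 0.136]
ft_force: [-0.7, 0.7, -0.7]
width: 35.8
```

```bash
python3 -c "
from look import *
go(478,246.5,167,91.6)
look('a3',{'scene':(85,80,150,140,5)})"
```

```text
pos [ 561.9 -151.5  169. ] z-axis deg 10.0 down [ 0.004 -0.001 -1.   ] q [-0.28  0.45  1.78  0.    0.91 -0.46] w 35.8 f [-0.7  0.7 -0.7] t 4.0
shift [ 0.12 40.65 -1.37] turn [-1.425  0.002  0.004] q6 either -1.14 0.23
shift [ 0.12 40.65 -1.37] turn [ 1.717  0.004 -0.002] q6 either 2.0 -2.91
```

View pics/a3_scene.png

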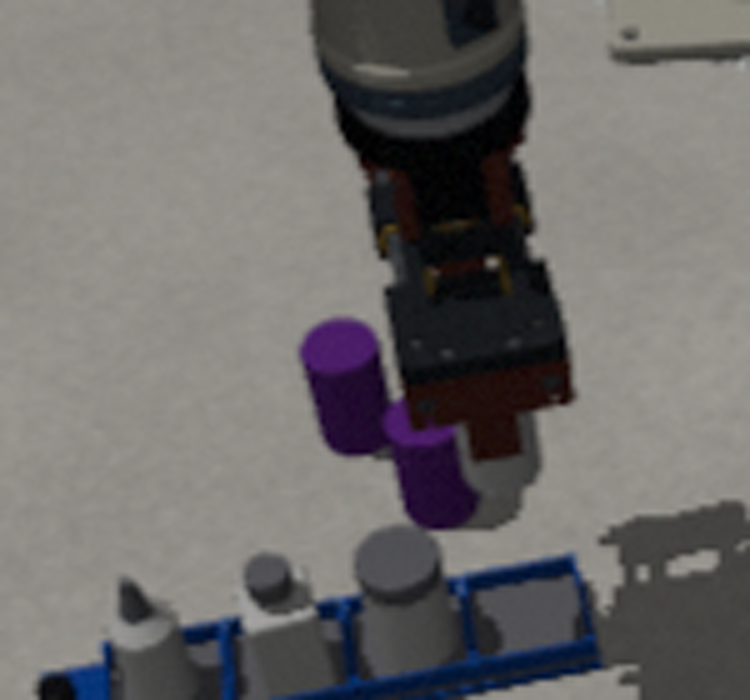

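>>> servo_tool(plan=[[[0, 2.5, 0, -0.11, 0, 0, 2.5], [0, 6, 0, -0.23, 0, 0, 2.5], [0, 10, 0, -0.35, 0, 0, 2.5], [0, 14, -0.5, -0.47, 0, 0, 2.5], [0, 18, -0.5, -0.59, 0, 0, 2.5], [0, 22, -0.5, -0.71, 0, 0, 2.5], [0, 25.5, -0.7, -0.83, 0, 0, 2.5], [0, 29, -0.7, -0.95, 0, 0, 2.5]]])

```text
t: 4.72
ee_pos: [501.5, 134.6, 165.4]
orientation: [-0.878, 1.39, 0.88]
ft_force: [1.2, -0.5, 0.0]
width: 35.4
```

```bash
python3 -c "
from look import *
go(478,246.5,167,91.6)"
```

```text
pos [501.5 134.6 165.4] z-axis deg 64.8 down [-0.004 -0.001 -1.   ] q [ 0.24  0.37  1.91  0.    0.86 -0.89] w 35.4 f [ 1.2 -0.5  0. ] t 4.7167
shift [-0.17  6.9   9.12] turn [-0.468 -0.002 -0.004] q6 either -1.15 -0.64
shift [-0.17  6.9   9.12] turn [ 2.673e+00 -5.000e-03  2.000e-03] q6 either 2.0 -3.78
```

>>> servo_tool(plan=[[[-0.1, 2, 3, -0.12, 0, 0, 2.5], [-0.1, 4, 6, -0.24, 0, 0, 2.5], [-0.1, 6, 8, -0.36, 0, 0, 2.5], [-0.1, 6.7, 9, -0.465, 0, 0, 2.5], [-0.1, 6.7, 9, -0.465, 0, 0, 2.5], [-0.1, 6.7, 9, -0.465, 0, 0, 2.5], [-0.1, 6.7, 9, -0.465, 0, 0, 2.5]]])

```text
t: 5.3
ee_pos: [481.6, 242.3, 167.2]
orientation: [-1.22, 1.204, 1.221]
ft_force: [-0.5, -0.5, -1.1]
width: 35.4
```

```bash
python3 -c "
from look import *
go(478,246.5,57.3,91.6)
look('a4',{'scene':(290,60,120,140,4)})"
```

```text
pos [481.6 242.3 167.2] z-axis deg 90.9 down [-0.002 -0.001 -1.   ] q [ 0.44  0.39  1.87 -0.    0.88 -1.14] w 35.4 f [-0.5 -0.5 -1.1] t 5.3
shift [10.99  0.33  0.44] turn [-0.013 -0.001 -0.002] q6 either -1.14 -1.14
shift [10.99  0.33  0.44] turn [ 3.129e+00 -3.000e-03  2.000e-03] q6 either 2.0 -4.28
```

View pics/a4_scene.png

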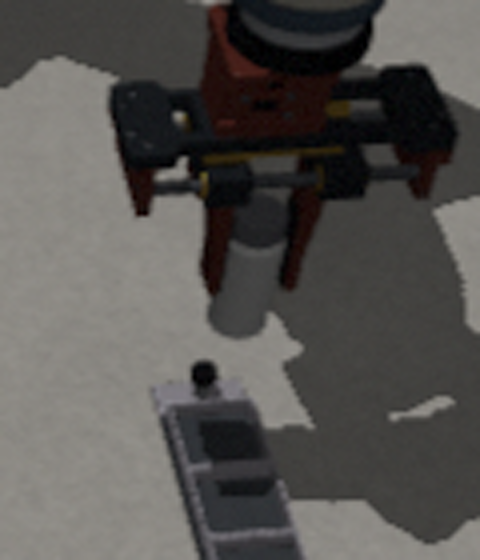

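```bash
python3 -c "
from look import *
print(proj('scene',[481.6,242.3,120]), 'meas',290+238.5/4-.5,60+322/4-.5, plane('scene',(349.1,140.1),120))"
```

```text
[[349.5017419  139.49757806]] meas 349.125 140.0 [[483.59524124 240.91261728 120.        ]]
```

>>> servo_tool(plan=[[[0, 0.33, 0.4, -0.013, 0, 0, 2.5], [3, 0.33, 0.4, -0.013, 0, 0, 2.5], [6, 0.33, 0.4, -0.013, 0, 0, 2.5], [8.5, 0.33, 0.4, -0.013, 0, 0, 2.5], [9.5, 0.33, 0.4, -0.013, 0, 0, 2.5], [9.5, 0.33, 0.4, -0.013, 0, 0, 2.5], [9.5, 0.33, 0.4, -0.013, 0, 0, 2.5], [9.5, 0.33, 0.4, -0.013, 0, 0, 2.5]]])

```text
t: 6.02
ee_pos: [479.9, 247.5, 74.7]
orientation: [-1.232, 1.193, 1.231]
ft_force: [0.6, -0.2, -1.5]
width: 35.3
```

```bash
python3 -c "
from look import *
go(478,246.5,57.3,91.6)
look('a5',{'scene':(310,100,90,120,4)})"
```

```text
pos [479.9 247.5  74.7] z-axis deg 91.8 down [ 0.002  0.001 -1.   ] q [ 0.45  0.54  1.91  0.    0.69 -1.15] w 35.3 f [ 0.6 -0.2 -1.5] t 6.0167
shift [ 1.74  0.19 -0.09] turn [0.003 0.001 0.002] q6 either -1.14 -1.15
shift [ 1.74  0.19 -0.09] turn [-3.139e+00 -3.000e-03  1.000e-03] q6 either -4.29 1.99
```

View pics/a5_scene.png

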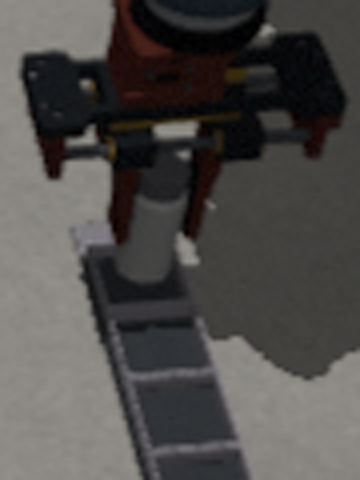

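>>> servo_tool(plan=[[[0.8, 0.15, -0.05, 0, 0, 0, 2.5], [1.3, 0.15, -0.05, 0, 0, 0, 2.5], [1.6, 0.15, -0.05, 0, 0, 0, 2.5], [1.7, 0.15, -0.05, 0, 0, 0, 2.5], [1.7, 0.15, -0.05, 0, 0, 0, 2.5], [1.7, 0.15, -0.05, 0, 0, 0, 2.5]]])

```text
t: 6.57
ee_pos: [477.3, 246.3, 57.0]
orientation: [-1.233, 1.195, 1.232]
ft_force: [-1.3, -3.6, 9.4]
width: 35.6
```

>>> servo_tool(plan=[[[-0.05, 0, 0, 0, 0, 0, 5], [-0.05, 0, 0, 0, 0, 0, 7], [-0.05, 0, 0, 0, 0, 0, 8], [-0.05, 0, 0, 0, 0, 0, 8], [-0.05, 0, 0, 0, 0, 0, 8], [-3, 0, 0, 0, 0, 0, 8], [-7, 0, 0, 0, 0, 0, 8], [-11, 0, 0, 0, 0, 0, 8]]])

```text
t: 7.23
ee_pos: [476.3, 246.2, 166.5]
orientation: [-1.232, 1.198, 1.234]
ft_force: [1.7, 0.1, 0.5]
width: 79.7
```

```bash
python3 -c "
from look import *
go(569,-204.8,170,9.65)
look('a6',{'scene':(310,80,90,120,4)})"
```

```text
pos [476.3 246.2 166.5] z-axis deg 91.8 down [-0.003 -0.002 -1.   ] q [ 0.45  0.39  1.88  0.    0.88 -1.15] w 79.7 f [1.7 0.1 0.5] t 7.2333
shift [ -0.31  -7.86 -45.37] turn [ 1.434 -0.003 -0.002] q6 either -0.54 -1.76
shift [ -0.31  -7.86 -45.37] turn [-1.708  0.002 -0.004] q6 either -3.68 1.38
```

View pics/a6_scene.png

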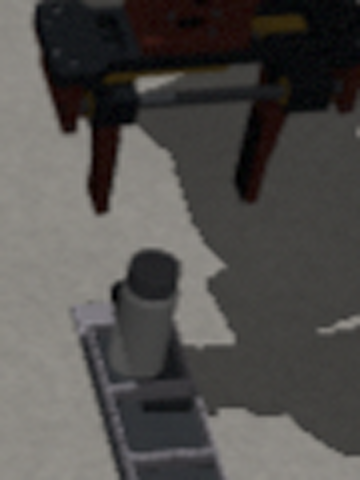

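>>> servo_tool(plan=[[[-0.3, -0.5, -3, 0.12, 0, 0, 8], [-0.3, -1, -7, 0.24, 0, 0, 8.7], [-0.3, -2, -11, 0.36, 0, 0, 8.7], [-0.3, -3, -15, 0.48, 0, 0, 8.7], [-0.3, -4, -19, 0.6, 0, 0, 8.7], [-0.3, -5, -23, 0.72, 0, 0, 8.7], [-0.3, -6, -27, 0.84, 0, 0, 8.7], [-0.3, -6.5, -31, 0.96, 0, 0, 8.7]]])

```text
t: 7.95
ee_pos: [552.9, -63.2, 169.4]
orientation: [-0.498, 1.512, 0.498]
ft_force: [0.6, 0.4, 1.0]
width: 87.1
```

```bash
python3 -c "
from look import *
go(569,-204.8,170,9.65)
look('a7',{'top':(110,100,80,130,4),'scene':(310,110,90,130,4)})"
```

```text
pos [552.9 -63.2 169.4] z-axis deg 36.4 down [ 0.001 -0.    -1.   ] q [-0.14  0.41  1.83  0.    0.9  -0.77] w 87.1 f [0.6 0.4 1. ] t 7.95
shift [ -0.06 -12.34  -7.12] turn [0.468 0.001 0.001] q6 either -0.54 -1.01
shift [ -0.06 -12.34  -7.12] turn [-2.674e+00 -1.000e-03  1.000e-03] q6 either -3.68 2.13
```

View pics/a7_top.png

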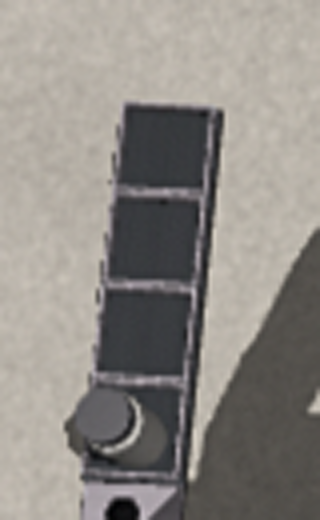

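View pics/a7_scene.png

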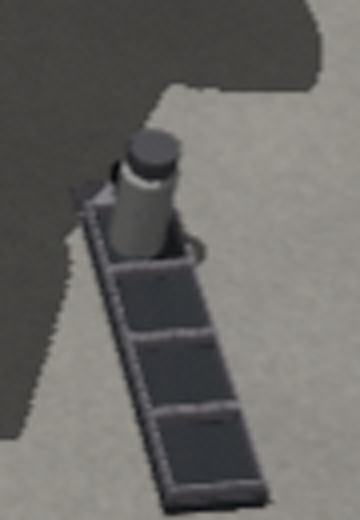

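```bash
python3 -c "
from look import *
print(plane('top',(136.4,203.9),94),plane('scene',(348.6,145.9),94))"
```

```text
[[473.23524133 242.29758644  94.        ]] [[476.85984225 244.98516074  94.        ]]
```

>>> servo_tool(plan=[[[0, -3, -2, 0.12, 0, 0, 8.7], [0, -6, -4, 0.24, 0, 0, 8.7], [0, -9, -6, 0.36, 0, 0, 8.7], [0, -11.5, -7, 0.465, 0, 0, 8.7], [0, -11.5, -7, 0.465, 0, 0, 8.7], [0, -11.5, -7, 0.465, 0, 0, 8.7], [0, -11.5, -7, 0.465, 0, 0, 8.7]]])

```text
t: 8.63
ee_pos: [564.3, -193.9, 168.9]
orientation: [-0.14, 1.567, 0.142]
ft_force: [-0.6, -0.0, 0.2]
width: 87.3
```

```bash
python3 -c "
from look import *
go(569,-204.8,57,9.65)"
```

```text
pos [ 564.3 -193.9  168.9] z-axis deg 10.3 down [-0.001  0.001 -1.   ] q [-0.35  0.47  1.74  0.    0.94 -0.53] w 87.3 f [-0.6 -0.   0.2] t 8.6333
shift [11.19 -1.17  0.27] turn [ 0.011 -0.001 -0.001] q6 either -0.53 -0.53
shift [11.19 -1.17  0.27] turn [-3.13e+00  2.00e-03 -1.00e-03] q6 either -3.68 2.61
```

>>> servo_tool(plan=[[[0, -1.17, 0.27, 0.011, 0, 0, 8.7], [3.5, -1.17, 0.27, 0.011, 0, 0, 8.7], [7, -1.17, 0.27, 0.011, 0, 0, 8.7], [10, -1.17, 0.27, 0.011, 0, 0, 8.7], [11.1, -1.17, 0.27, 0.011, 0, 0, 8.7], [11.1, -1.17, 0.27, 0.011, 0, 0, 8.7], [11.1, -1.17, 0.27, 0.011, 0, 0, 8.7], [11.1, -1.17, 0.27, 0.011, 0, 0, 8.7]]])

```text
t: 9.3
ee_pos: [570.9, -206.4, 60.1]
orientation: [-0.132, 1.565, 0.13]
ft_force: [0.4, 0.3, -0.5]
width: 86.8
```

>>> servo_tool(plan=[[[0, 0, 0, 0, 0, 0, 8.7], [0, 0, 0, 0, 0, 0, 3], [0, 0, 0, 0, 0, 0, 3], [0, 0, 0, 0, 0, 0, 3], [0, 0, 0, 0, 0, 0, 3], [0, 0, 0, 0, 0, 0, 3], [0, 0, 0, 0, 0, 0, 3], [0, 0, 0, 0, 0, 0, 3]]])

```text
t: 9.97
ee_pos: [569.5, -206.2, 58.4]
orientation: [-0.13, 1.567, 0.13]
ft_force: [0.2, 0.8, 0.1]
width: 43.6
```

>>> servo_tool(plan=[[[0, 0, 0, 0, 0, 0, 3], [0, 0, 0, 0, 0, 0, 3]]])

```text
t: 10.13
ee_pos: [569.4, -206.2, 58.3]
orientation: [-0.13, 1.567, 0.13]
ft_force: [-0.6, 0.2, 0.8]
width: 40.4
```

>>> servo_tool(plan=[[[0, 0, 0, 0, 0, 0, 3], [-2, 0, 0, 0, 0, 0, 3], [-5, 0, 0, 0, 0, 0, 3], [-8, 0, 0, 0, 0, 0, 3], [-11, 0, 0, 0, 0, 0, 3], [-11, 0, 0, 0, 0, 0, 3], [-11, 0, 0, 0, 0, 0, 3], [-11, 0, 0, 0, 0, 0, 3]]])

```text
t: 10.8
ee_pos: [568.9, -206.0, 167.6]
orientation: [-0.13, 1.568, 0.131]
ft_force: [-0.2, 0.5, -1.7]
width: 40.4
```

```bash
python3 -c "
from look import *
go(538.3,249.5,168,91.6)
look('b1',{'scene':(85,80,150,140,4)})"
```

```text
pos [ 568.9 -206.   167.6] z-axis deg 9.5 down [-0.001  0.    -1.   ] q [-0.37  0.48  1.72 -0.    0.94 -0.53] w 40.4 f [-0.2  0.5 -1.7] t 10.8
shift [-2.000e-02  4.542e+01  4.510e+00] turn [-1.433e+00 -0.000e+00 -1.000e-03] q6 either -1.18 0.12
shift [-2.000e-02  4.542e+01  4.510e+00] turn [ 1.709e+00 -1.000e-03  0.000e+00] q6 either 1.96 -3.02
```

View pics/b1_scene.png

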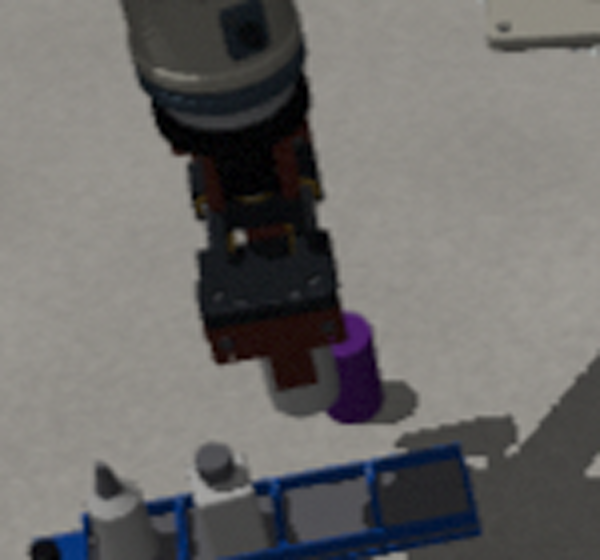

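>>> servo_tool(plan=[[[0, 2.5, 0.2, -0.1, 0, 0, 3], [0, 6, 0.5, -0.21, 0, 0, 3], [0, 10, 1, -0.33, 0, 0, 3], [0, 14, 1.4, -0.45, 0, 0, 3], [0, 18, 1.8, -0.57, 0, 0, 3], [0, 22, 2.2, -0.69, 0, 0, 3], [0, 26, 2.6, -0.81, 0, 0, 3], [0, 30, 3, -0.93, 0, 0, 3]]])

```text
t: 11.52
ee_pos: [547.9, 96.3, 166.5]
orientation: [-0.856, 1.398, 0.859]
ft_force: [0.8, -0.0, -1.6]
width: 40.3
```

```bash
python3 -c "
from look import *
go(538.3,249.5,168,91.6)"
```

```text
pos [547.9  96.3 166.5] z-axis deg 63.1 down [-0.003 -0.001 -1.   ] q [ 0.15  0.42  1.83 -0.    0.9  -0.95] w 40.3 f [ 0.8 -0.  -1.6] t 11.5167
shift [-0.15  7.79 13.23] turn [-0.497 -0.001 -0.003] q6 either -1.19 -0.71
shift [-0.15  7.79 13.23] turn [ 2.645e+00 -4.000e-03  2.000e-03] q6 either 1.96 -3.85
```

>>> servo_tool(plan=[[[0, 2, 3.3, -0.12, 0, 0, 3], [0, 4, 6.6, -0.24, 0, 0, 3], [0, 6, 9.9, -0.36, 0, 0, 3], [0, 7, 12, -0.46, 0, 0, 3], [0, 7.6, 12.9, -0.497, 0, 0, 3], [0, 7.6, 12.9, -0.497, 0, 0, 3], [0, 7.6, 12.9, -0.497, 0, 0, 3], [0, 7.6, 12.9, -0.497, 0, 0, 3]]])

```text
t: 12.18
ee_pos: [540.5, 242.6, 167.6]
orientation: [-1.223, 1.202, 1.224]
ft_force: [-0.0, 0.0, -1.8]
width: 40.2
```

```bash
python3 -c "
from look import *
go(538.3,249.5,58.3,91.6)"
```

```text
pos [540.5 242.6 167.6] z-axis deg 91.1 down [-0.002 -0.001 -1.   ] q [ 0.4   0.46  1.75 -0.    0.93 -1.19] w 40.2 f [-0.   0.  -1.8] t 12.1833
shift [10.93  0.19  0.71] turn [-0.009 -0.001 -0.002] q6 either -1.18 -1.19
shift [10.93  0.19  0.71] turn [ 3.133e+00 -3.000e-03  2.000e-03] q6 either 1.96 -4.33
```

>>> servo_tool(plan=[[[0, 0.19, 0.7, -0.009, 0, 0, 3], [3, 0.19, 0.7, -0.009, 0, 0, 3], [6, 0.19, 0.7, -0.009, 0, 0, 3], [8.5, 0.19, 0.7, -0.009, 0, 0, 3], [9.3, 0.19, 0.7, -0.009, 0, 0, 3], [9.3, 0.19, 0.7, -0.009, 0, 0, 3], [9.3, 0.19, 0.7, -0.009, 0, 0, 3], [9.3, 0.19, 0.7, -0.009, 0, 0, 3]]])

```text
t: 12.85
ee_pos: [540.0, 251.2, 76.9]
orientation: [-1.232, 1.192, 1.23]
ft_force: [0.5, 0.3, -1.3]
width: 40.6
```

```bash
python3 -c "
from look import *
go(538.3,249.5,58.3,91.6)
look('b2',{'scene':(310,110,100,130,4)})"
```

```text
pos [540.  251.2  76.9] z-axis deg 91.7 down [ 0.002  0.001 -1.   ] q [ 0.42  0.6   1.78 -0.    0.76 -1.19] w 40.6 f [ 0.5  0.3 -1.3] t 12.85
shift [ 1.86  0.18 -0.17] turn [0.003 0.001 0.002] q6 either -1.18 -1.19
shift [ 1.86  0.18 -0.17] turn [-3.139e+00 -3.000e-03  1.000e-03] q6 either -4.33 1.95
```

View pics/b2_scene.png

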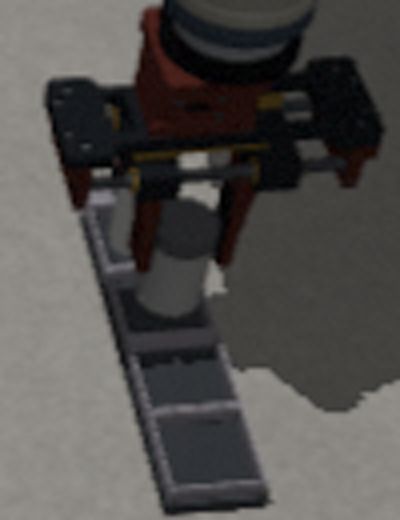

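>>> servo_tool(plan=[[[0.8, 0.15, -0.1, 0, 0, 0, 3], [1.4, 0.15, -0.1, 0, 0, 0, 3], [1.7, 0.15, -0.1, 0, 0, 0, 3], [1.85, 0.15, -0.1, 0, 0, 0, 3], [1.85, 0.15, -0.1, 0, 0, 0, 3], [1.85, 0.15, -0.1, 0, 0, 0, 3]]])

```text
t: 13.4
ee_pos: [537.7, 249.7, 58.0]
orientation: [-1.233, 1.194, 1.232]
ft_force: [-3.1, -4.5, 12.4]
width: 40.0
```

>>> servo_tool(plan=[[[-0.05, 0, 0, 0, 0, 0, 5], [-0.05, 0, 0, 0, 0, 0, 7], [-0.05, 0, 0, 0, 0, 0, 8], [-0.05, 0, 0, 0, 0, 0, 8], [-0.05, 0, 0, 0, 0, 0, 8], [-3, 0, 0, 0, 0, 0, 8], [-7, 0, 0, 0, 0, 0, 8], [-11, 0, 0, 0, 0, 0, 8]]])

```text
t: 14.07
ee_pos: [536.3, 249.6, 166.8]
orientation: [-1.232, 1.198, 1.234]
ft_force: [0.4, 0.7, 0.2]
width: 80.1
```

```bash
python3 -c "
from look import *
go(582,-262,170,11.5)
look('b3',{'scene':(310,90,90,130,4)})"
```

```text
pos [536.3 249.6 166.8] z-axis deg 91.8 down [-0.003 -0.001 -1.   ] q [ 0.42  0.46  1.75  0.    0.93 -1.19] w 80.1 f [0.4 0.7 0.2] t 14.0667
shift [ -0.26  -2.97 -51.28] turn [ 1.401 -0.003 -0.002] q6 either -0.64 -1.73
shift [ -0.26  -2.97 -51.28] turn [-1.74   0.002 -0.004] q6 either -3.79 1.41
```

View pics/b3_scene.png

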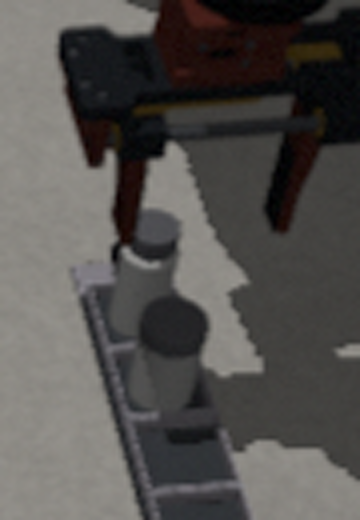

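>>> servo_tool(plan=[[[-0.3, 0, -3, 0.11, 0, 0, 8], [-0.3, -0.3, -7, 0.23, 0, 0, 8.7], [-0.3, -0.6, -11, 0.35, 0, 0, 8.7], [-0.3, -0.9, -15, 0.47, 0, 0, 8.7], [-0.3, -1.2, -19, 0.59, 0, 0, 8.7], [-0.3, -1.5, -23, 0.71, 0, 0, 8.7], [-0.3, -1.8, -27, 0.83, 0, 0, 8.7], [-0.3, -2, -31, 0.95, 0, 0, 8.7]]])

```text
t: 14.78
ee_pos: [567.1, -61.1, 169.8]
orientation: [-0.506, 1.511, 0.506]
ft_force: [0.9, 0.7, -0.3]
width: 86.8
```

```bash
python3 -c "
from look import *
go(582,-261.5,170,11.5)
look('b4',{'top':(110,100,80,130,4)})"
```

```text
pos [567.1 -61.1 169.8] z-axis deg 37.0 down [ 0. -0. -1.] q [-0.13  0.43  1.8   0.    0.91 -0.77] w 86.8 f [ 0.9  0.7 -0.3] t 14.7833
shift [ -0.02 -16.9  -10.88] turn [0.445 0.    0.   ] q6 either -0.64 -0.9
shift [ -0.02 -16.9  -10.88] turn [-2.696 -0.     0.   ] q6 either -3.79 2.24
```

View pics/b4_top.png

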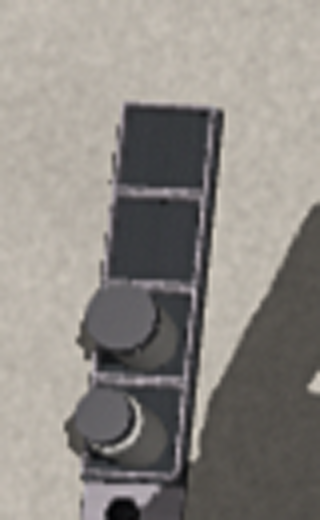

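>>> servo_tool(plan=[[[0, -3, -2, 0.11, 0, 0, 8.7], [0, -6, -4, 0.22, 0, 0, 8.7], [0, -9, -6, 0.33, 0, 0, 8.7], [0, -12.5, -8, 0.44, 0, 0, 8.7], [0, -15, -9.8, 0.445, 0, 0, 8.7], [0, -16, -10.4, 0.445, 0, 0, 8.7], [0, -16, -10.4, 0.445, 0, 0, 8.7], [0, -16, -10.4, 0.445, 0, 0, 8.7]]])

```text
t: 15.5
ee_pos: [581.1, -249.0, 169.4]
orientation: [-0.162, 1.565, 0.163]
ft_force: [-0.2, 0.4, -0.3]
width: 87.3
```

```bash
python3 -c "
from look import *
print(plane('top',(140.6,180.1),74))
go(582,-261.5,48,11.5)
look('b5',{'scene':(75,80,150,150,4)})"
```

```text
[[531.33781952 245.66751396  74.        ]]
pos [ 581.1 -249.   169.4] z-axis deg 11.8 down [-0.001  0.001 -1.   ] q [-0.42  0.51  1.66  0.    0.97 -0.63] w 87.3 f [-0.2  0.4 -0.3] t 15.5
shift [12.13 -1.26 -0.16] turn [ 0.006 -0.001 -0.001] q6 either -0.64 -0.62
shift [12.13 -1.26 -0.16] turn [-3.136e+00  2.000e-03 -1.000e-03] q6 either -3.78 2.52
```

View pics/b5_scene.png

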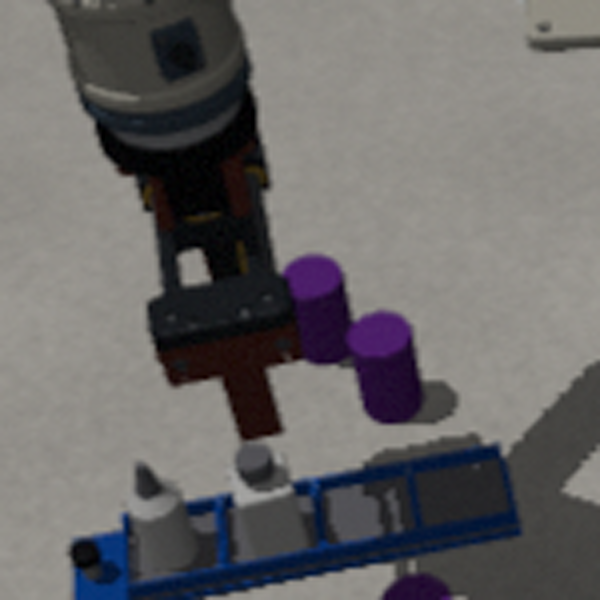

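>>> servo_tool(plan=[[[0, -1.15, -0.1, 0.006, 0, 0, 8.7], [3.5, -1.15, -0.1, 0.006, 0, 0, 8.7], [7, -1.15, -0.1, 0.006, 0, 0, 8.7], [10.5, -1.15, -0.1, 0.006, 0, 0, 8.7], [12, -1.15, -0.1, 0.006, 0, 0, 8.7], [12, -1.15, -0.1, 0.006, 0, 0, 8.7], [12, -1.15, -0.1, 0.006, 0, 0, 8.7], [12, -1.15, -0.1, 0.006, 0, 0, 8.7]]])

```text
t: 16.22
ee_pos: [584.3, -261.2, 51.7]
orientation: [-0.159, 1.563, 0.157]
ft_force: [-0.4, -0.2, -0.2]
width: 87.1
```

>>> servo_tool(plan=[[[0, 0, 0, 0, 0, 0, 8.7], [0, 0, 0, 0, 0, 0, 2.5], [0, 0, 0, 0, 0, 0, 2.5], [0, 0, 0, 0, 0, 0, 2.5], [0, 0, 0, 0, 0, 0, 2.5], [0, 0, 0, 0, 0, 0, 2.5], [0, 0, 0, 0, 0, 0, 2.5], [0, 0, 0, 0, 0, 0, 2.5]]])

```text
t: 16.88
ee_pos: [582.8, -261.0, 49.9]
orientation: [-0.158, 1.565, 0.158]
ft_force: [0.6, -0.2, 0.2]
width: 43.8
```

>>> servo_tool(plan=[[[0, 0, 0, 0, 0, 0, 2.5], [0, 0, 0, 0, 0, 0, 2.5], [0, 0, 0, 0, 0, 0, 2.5], [0, 0, 0, 0, 0, 0, 2.5]]])

```text
t: 17.22
ee_pos: [582.8, -260.9, 49.8]
orientation: [-0.158, 1.565, 0.158]
ft_force: [-0.4, 0.5, -0.6]
width: 34.8
```

>>> servo_tool(plan=[[[0, 0, 0, 0, 0, 0, 2.5], [-2, 0, 0, 0, 0, 0, 2.5], [-5, 0, 0, 0, 0, 0, 2.5], [-8, 0, 0, 0, 0, 0, 2.5], [-12, 0, 0, 0, 0, 0, 2.5], [-12, 0, 0, 0, 0, 0, 2.5], [-12, 0, 0, 0, 0, 0, 2.5], [-12, 0, 0, 0, 0, 0, 2.5]]])

```text
t: 17.88
ee_pos: [582.5, -260.8, 169.5]
orientation: [-0.158, 1.565, 0.158]
ft_force: [-0.3, -0.3, -1.0]
width: 34.8
```

```bash
python3 -c "
from look import *
go(597.5,251,168,91.6)
look('c1',{'scene':(75,80,150,150,4)})"
```

```text
pos [ 582.5 -260.8  169.5] z-axis deg 11.5 down [-0.  0. -1.] q [-0.44  0.52  1.65  0.    0.98 -0.64] w 34.8 f [-0.3 -0.3 -1. ] t 17.8833
shift [ 0.16 49.84 11.69] turn [-1.398 -0.    -0.   ] q6 either -1.22 -0.06
shift [ 0.16 49.84 11.69] turn [ 1.744 -0.     0.   ] q6 either 1.92 -3.2
```

View pics/c1_scene.png

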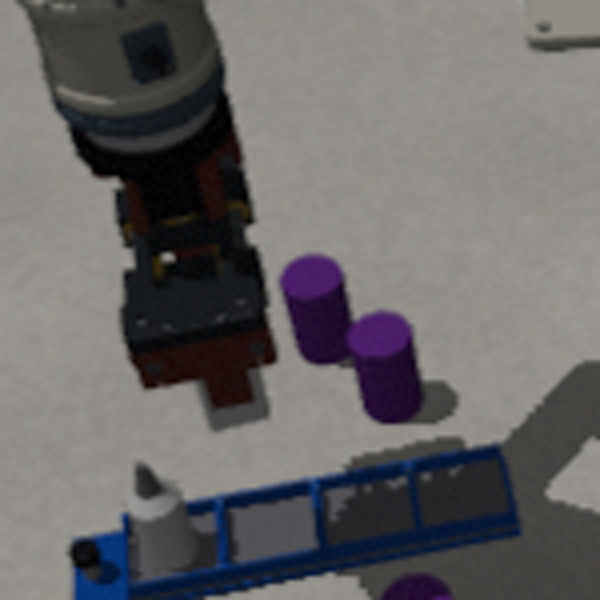

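>>> servo_tool(plan=[[[0, 2.5, 0.6, -0.1, 0, 0, 2.5], [0, 6, 1.4, -0.21, 0, 0, 2.5], [0, 10, 2.3, -0.33, 0, 0, 2.5], [0, 14, 3.2, -0.45, 0, 0, 2.5], [0, 18, 4.2, -0.57, 0, 0, 2.5], [0, 22, 5.1, -0.69, 0, 0, 2.5], [0, 26, 6.1, -0.81, 0, 0, 2.5], [0, 30, 7, -0.93, 0, 0, 2.5]]])

```text
t: 18.6
ee_pos: [590.1, 48.8, 167.8]
orientation: [-0.883, 1.387, 0.886]
ft_force: [0.2, 0.5, -1.1]
width: 34.8
```

```bash
python3 -c "
from look import *
go(597.5,251,168,91.6)"
```

```text
pos [590.1  48.8 167.8] z-axis deg 65.1 down [-0.004 -0.    -1.   ] q [ 0.06  0.46  1.75 -0.    0.93 -1.07] w 34.8 f [ 0.2  0.5 -1.1] t 18.6
shift [-0.02  7.84 18.65] turn [-0.462 -0.001 -0.003] q6 either -1.22 -0.93
shift [-0.02  7.84 18.65] turn [ 2.68e+00 -5.00e-03  1.00e-03] q6 either 1.92 -4.07
```

>>> servo_tool(plan=[[[0, 1.6, 3.7, -0.1, 0, 0, 2.5], [0, 3.2, 7.4, -0.2, 0, 0, 2.5], [0, 4.8, 11.1, -0.3, 0, 0, 2.5], [0, 6.3, 14.6, -0.4, 0, 0, 2.5], [0, 7.3, 17, -0.45, 0, 0, 2.5], [0, 7.6, 18.2, -0.46, 0, 0, 2.5], [0, 7.6, 18.2, -0.46, 0, 0, 2.5], [0, 7.6, 18.2, -0.46, 0, 0, 2.5]]])

```text
t: 19.27
ee_pos: [599.5, 243.4, 168.3]
orientation: [-1.224, 1.203, 1.225]
ft_force: [0.0, -0.3, -1.6]
width: 34.8
```

```bash
python3 -c "
from look import *
go(597.5,251,49.8,91.6)"
```

```text
pos [599.5 243.4 168.3] z-axis deg 91.1 down [-0.002 -0.001 -1.   ] q [ 0.37  0.53  1.62 -0.    0.99 -1.22] w 34.8 f [ 0.  -0.3 -1.6] t 19.2667
shift [11.85  0.16  0.78] turn [-0.008 -0.001 -0.002] q6 either -1.22 -1.23
shift [11.85  0.16  0.78] turn [ 3.134e+00 -4.000e-03  2.000e-03] q6 either 1.92 -4.37
```

>>> servo_tool(plan=[[[0, 0.16, 0.65, -0.008, 0, 0, 2.5], [3, 0.16, 0.65, -0.008, 0, 0, 2.5], [6, 0.16, 0.65, -0.008, 0, 0, 2.5], [9, 0.16, 0.65, -0.008, 0, 0, 2.5], [10.2, 0.16, 0.65, -0.008, 0, 0, 2.5], [10.2, 0.16, 0.65, -0.008, 0, 0, 2.5], [10.2, 0.16, 0.65, -0.008, 0, 0, 2.5], [10.2, 0.16, 0.65, -0.008, 0, 0, 2.5]]])

```text
t: 19.93
ee_pos: [599.8, 250.4, 69.6]
orientation: [-1.23, 1.194, 1.228]
ft_force: [0.4, 0.4, -0.5]
width: 34.2
```

```bash
python3 -c "
from look import *
go(597.5,251,49.8,91.6)
look('c2',{'scene':(310,120,100,130,4)})"
```

```text
pos [599.8 250.4  69.6] z-axis deg 91.6 down [ 0.002  0.001 -1.   ] q [ 0.38  0.67  1.66 -0.    0.81 -1.22] w 34.2 f [ 0.4  0.4 -0.5] t 19.9333
shift [1.98 0.23 0.06] turn [-0.001  0.001  0.002] q6 either -1.22 -1.22
shift [1.98 0.23 0.06] turn [ 3.141e+00  3.000e-03 -1.000e-03] q6 either 1.92 -4.36
```

View pics/c2_scene.png

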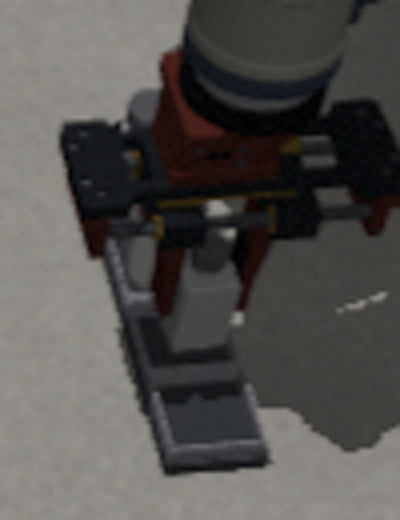

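```bash
python3 -c "
from look import *
f=lambda p:((proj('scene',p)-[310,120]+.5)*4).round(0).tolist()
c=np.array([595,249.6])
print('bottle bottom',f([[617,233,30],[617,267,30],[583,233,30],[583,267,30]]))
print('cell top inner',f([[c[0]+26,c[1]-26,22],[c[0]+26,c[1]+26,22],[c[0]-26,c[1]-26,22],[c[0]-26,c[1]+26,22]]))
print('gripper tips', f([[600,250-17-13,55],[600,250+17+13,55]]))"
```

```text
bottle bottom [[169.0, 350.0], [226.0, 346.0], [157.0, 306.0], [213.0, 303.0]]
cell top inner [[152.0, 365.0], [239.0, 359.0], [135.0, 298.0], [219.0, 293.0]]
gripper tips [[147.0, 302.0], [248.0, 296.0]]
```

>>> servo_tool(plan=[[[0.8, 0.2, -0.1, 0, 0, 0, 2.5], [1.4, 0.2, -0.1, 0, 0, 0, 2.5], [1.7, 0.2, -0.1, 0, 0, 0, 2.5], [1.9, 0.2, -0.1, 0, 0, 0, 2.5], [2.0, 0.2, -0.1, 0, 0, 0, 2.5], [2.0, 0.2, -0.1, 0, 0, 0, 2.5], [2.0, 0.2, -0.1, 0, 0, 0, 2.5]]])

```text
t: 20.57
ee_pos: [596.2, 249.3, 49.7]
orientation: [-1.23, 1.197, 1.231]
ft_force: [-6.4, -3.0, 16.8]
width: 34.5
```

>>> servo_tool(plan=[[[-0.08, 0, 0, 0, 0, 0, 5], [-0.08, 0, 0, 0, 0, 0, 7], [-0.08, 0, 0, 0, 0, 0, 8], [-0.08, 0, 0, 0, 0, 0, 8], [-0.08, 0, 0, 0, 0, 0, 8], [-3, 0, 0, 0, 0, 0, 8], [-7, 0, 0, 0, 0, 0, 8], [-11, 0, 0, 0, 0, 0, 8]]])

```text
t: 21.23
ee_pos: [595.5, 249.0, 157.5]
orientation: [-1.229, 1.199, 1.232]
ft_force: [1.1, -0.2, -0.3]
width: 79.6
```

```bash
python3 -c "
from look import *
go(587,-322,170,9.65)
look('c3',{'scene':(310,100,100,140,4)})"
```

```text
pos [595.5 249.  157.5] z-axis deg 91.6 down [-0.003 -0.001 -1.   ] q [ 0.38  0.55  1.63  0.    0.97 -1.22] w 79.6 f [ 1.1 -0.2 -0.3] t 21.2333
shift [ -1.17   2.46 -57.06] turn [ 1.431 -0.004 -0.002] q6 either -0.69 -1.75
shift [ -1.17   2.46 -57.06] turn [-1.711  0.002 -0.004] q6 either -3.83 1.39
```

View pics/c3_scene.png

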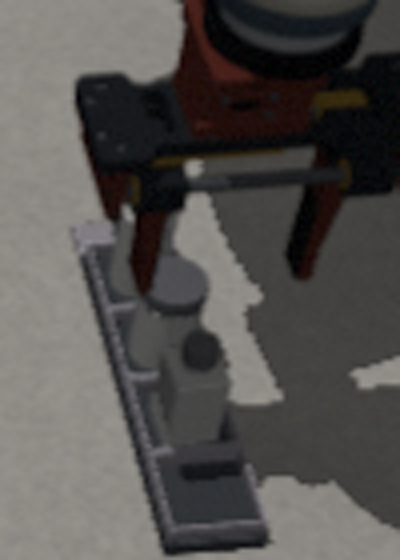

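>>> servo_tool(plan=[[[-1.2, 0.2, -4, 0.1, 0, 0, 8], [-1.2, 0.4, -8, 0.2, 0, 0, 8.7], [-1.2, 0.6, -12, 0.3, 0, 0, 8.7], [-1.2, 0.8, -16, 0.42, 0, 0, 8.7], [-1.2, 1, -20, 0.54, 0, 0, 8.7], [-1.2, 1.2, -24, 0.66, 0, 0, 8.7], [-1.2, 1.4, -28, 0.78, 0, 0, 8.7], [-1.2, 1.6, -32, 0.9, 0, 0, 8.7]]])

```text
t: 21.95
ee_pos: [589.3, -72.8, 169.7]
orientation: [-0.542, 1.502, 0.542]
ft_force: [0.1, -0.0, 0.5]
width: 87.2
```

```bash
python3 -c "
from look import *
go(587,-322,170,9.65)"
```

```text
pos [589.3 -72.8 169.7] z-axis deg 39.7 down [ 0. -0. -1.] q [-0.14  0.46  1.75 -0.    0.93 -0.84] w 87.2 f [ 0.1 -0.   0.5] t 21.95
shift [ -0.03 -19.03 -16.1 ] turn [0.525 0.    0.   ] q6 either -0.69 -0.98
shift [ -0.03 -19.03 -16.1 ] turn [-2.617 -0.     0.   ] q6 either -3.83 2.16
```

>>> servo_tool(plan=[[[0, -3, -2.6, 0.11, 0, 0, 8.7], [0, -6, -5.1, 0.22, 0, 0, 8.7], [0, -9, -7.7, 0.33, 0, 0, 8.7], [0, -12, -10.2, 0.43, 0, 0, 8.7], [0, -15, -12.7, 0.525, 0, 0, 8.7], [0, -17.3, -14.6, 0.525, 0, 0, 8.7], [0, -18, -15.3, 0.525, 0, 0, 8.7], [0, -18, -15.3, 0.525, 0, 0, 8.7]]])

```text
t: 22.62
ee_pos: [587.9, -309.5, 169.4]
orientation: [-0.135, 1.567, 0.134]
ft_force: [-0.2, 0.3, -0.2]
width: 87.0
```

```bash
python3 -c "
from look import *
go(587,-322,43,9.65)
look('c4',{'scene':(75,80,150,150,4)})"
```

```text
pos [ 587.9 -309.5  169.4] z-axis deg 9.8 down [ 0. -0. -1.] q [-0.5   0.56  1.58 -0.    1.   -0.67] w 87.0 f [-0.2  0.3 -0.2] t 22.6167
shift [12.64 -1.21 -0.3 ] turn [0.003 0.    0.   ] q6 either -0.69 -0.66
shift [12.64 -1.21 -0.3 ] turn [-3.139 -0.     0.   ] q6 either -3.83 2.48
```

View pics/c4_scene.png

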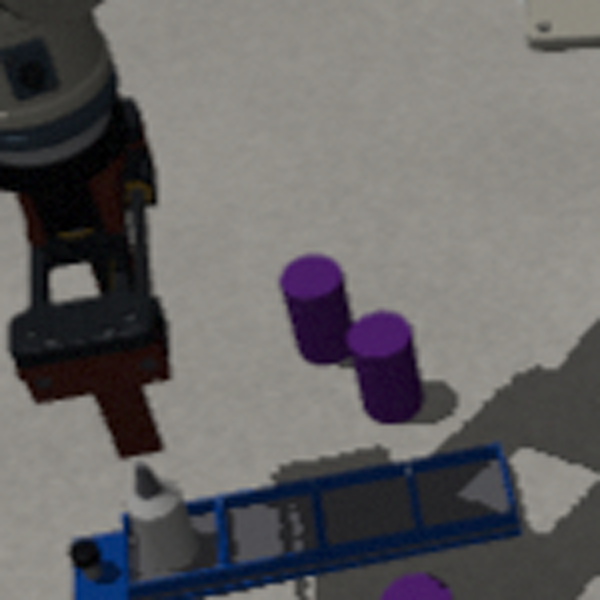

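>>> servo_tool(plan=[[[0, -1.2, -0.25, 0, 0, 0, 8.7], [3.5, -1.2, -0.25, 0, 0, 0, 8.7], [7, -1.2, -0.25, 0, 0, 0, 8.7], [10.5, -1.2, -0.25, 0, 0, 0, 8.7], [12.5, -1.2, -0.25, 0, 0, 0, 8.7], [12.5, -1.2, -0.25, 0, 0, 0, 8.7], [12.5, -1.2, -0.25, 0, 0, 0, 8.7], [12.5, -1.2, -0.25, 0, 0, 0, 8.7]]])

```text
t: 23.33
ee_pos: [589.1, -319.2, 46.4]
orientation: [-0.138, 1.565, 0.137]
ft_force: [-0.0, 0.5, 0.2]
width: 87.0
```

>>> servo_tool(plan=[[[0, 0, 0, 0, 0, 0, 8.7], [0, 0, 0, 0, 0, 0, 2.5], [0, 0, 0, 0, 0, 0, 2.5], [0, 0, 0, 0, 0, 0, 2.5], [0, 0, 0, 0, 0, 0, 2.5], [0, 0, 0, 0, 0, 0, 2.5], [0, 0, 0, 0, 0, 0, 2.5], [0, 0, 0, 0, 0, 0, 2.5]]])

```text
t: 24.0
ee_pos: [587.9, -319.4, 44.9]
orientation: [-0.137, 1.567, 0.137]
ft_force: [0.7, 0.3, -0.2]
width: 43.6
```

>>> servo_tool(plan=[[[0, 0, 0, 0, 0, 0, 2.2], [0, 0, 0, 0, 0, 0, 2.2], [0, 0, 0, 0, 0, 0, 2.2], [0, 0, 0, 0, 0, 0, 2.2], [0, 0, 0, 0, 0, 0, 2.2]]])

```text
t: 24.42
ee_pos: [587.8, -319.4, 44.8]
orientation: [-0.137, 1.567, 0.137]
ft_force: [-0.4, -1.9, 0.1]
width: 31.4
```

>>> servo_tool(plan=[[[0, 0, 0, 0, 0, 0, 2.2], [-2, 0, 0, 0, 0, 0, 2.2], [-5, 0, 0, 0, 0, 0, 2.2], [-8, 0, 0, 0, 0, 0, 2.2], [-12, 0, 0, 0, 0, 0, 2.2], [-12, 0, 0, 0, 0, 0, 2.2], [-12, 0, 0, 0, 0, 0, 2.2], [-12, 0, 0, 0, 0, 0, 2.2]]])

```text
t: 25.08
ee_pos: [587.5, -319.1, 164.5]
orientation: [-0.136, 1.567, 0.137]
ft_force: [-0.1, -0.0, -0.6]
width: 31.5
```

```bash
python3 -c "
from look import *
go(655,251.5,168,91.6)
look('d1',{'scene':(75,80,150,150,4)})"
```

```text
pos [ 587.5 -319.1  164.5] z-axis deg 10.0 down [-0.  0. -1.] q [-0.52  0.57  1.57  0.    1.   -0.69] w 31.5 f [-0.1 -0.  -0.6] t 25.0833
shift [-0.34 55.03 16.53] turn [-1.425e+00 -0.000e+00 -1.000e-03] q6 either -1.25 -0.13
shift [-0.34 55.03 16.53] turn [ 1.717e+00 -1.000e-03  0.000e+00] q6 either 1.89 -3.27
```

View pics/d1_scene.png

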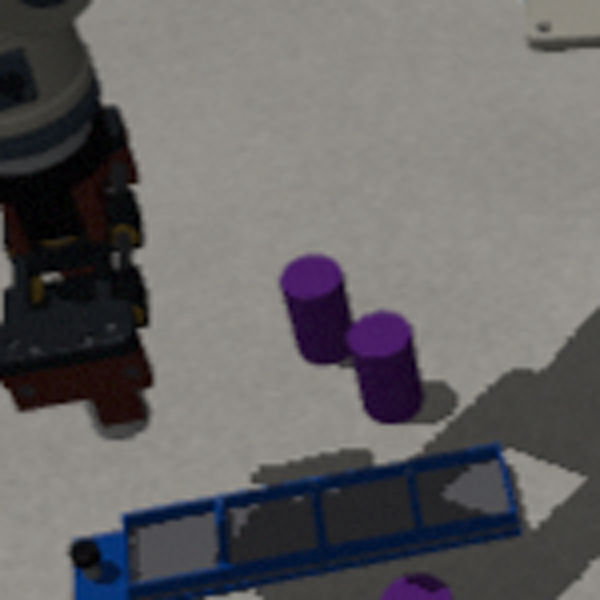

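>>> servo_tool(plan=[[[-0.3, 2.5, 0.8, -0.1, 0, 0, 2.2], [-0.3, 6, 1.8, -0.2, 0, 0, 2.2], [-0.3, 10, 3, -0.3, 0, 0, 2.2], [-0.3, 14, 4.2, -0.41, 0, 0, 2.2], [-0.3, 18, 5.4, -0.52, 0, 0, 2.2], [-0.3, 22, 6.6, -0.63, 0, 0, 2.2], [-0.3, 26, 7.8, -0.74, 0, 0, 2.2], [-0.3, 30, 9, -0.85, 0, 0, 2.2]]])

```text
t: 25.8
ee_pos: [623.2, -6.9, 165.7]
orientation: [-0.801, 1.421, 0.804]
ft_force: [0.5, 0.3, -1.7]
width: 31.1
```

```bash
python3 -c "
from look import *
go(652,251.5,168,91.6)"
```

```text
pos [623.2  -6.9 165.7] z-axis deg 59.0 down [-0.004  0.    -1.   ] q [-0.03  0.51  1.68  0.    0.96 -1.06] w 31.1 f [ 0.5  0.3 -1.7] t 25.8
shift [-0.24 10.85 23.63] turn [-0.569 -0.001 -0.004] q6 either -1.25 -0.87
shift [-0.24 10.85 23.63] turn [ 2.572e+00 -5.000e-03  1.000e-03] q6 either 1.89 -4.01
```

>>> servo_tool(plan=[[[-0.2, 1.7, 3.7, -0.1, 0, 0, 2.2], [-0.2, 3.4, 7.4, -0.2, 0, 0, 2.2], [-0.2, 5.1, 11.1, -0.3, 0, 0, 2.2], [-0.2, 6.8, 14.8, -0.4, 0, 0, 2.2], [-0.2, 8.5, 18.5, -0.48, 0, 0, 2.2], [-0.2, 9.9, 21.5, -0.55, 0, 0, 2.2], [-0.2, 10.5, 22.9, -0.566, 0, 0, 2.2], [-0.2, 10.5, 22.9, -0.566, 0, 0, 2.2]]])

```text
t: 26.47
ee_pos: [653.0, 244.5, 167.7]
orientation: [-1.225, 1.2, 1.228]
ft_force: [0.3, -1.1, -1.2]
width: 31.0
```

```bash
python3 -c "
from look import *
go(652,251.5,44.8,91.6)
look('d2',{'scene':(310,80,110,140,4)})"
```

```text
pos [653.  244.5 167.7] z-axis deg 91.3 down [-0.002 -0.    -1.   ] q [ 0.34  0.6   1.5   0.    1.04 -1.25] w 31.0 f [ 0.3 -1.1 -1.2] t 26.4667
shift [12.29  0.05  0.71] turn [-0.005 -0.    -0.002] q6 either -1.25 -1.26
shift [12.29  0.05  0.71] turn [ 3.136 -0.004  0.   ] q6 either 1.89 -4.4
```

View pics/d2_scene.png

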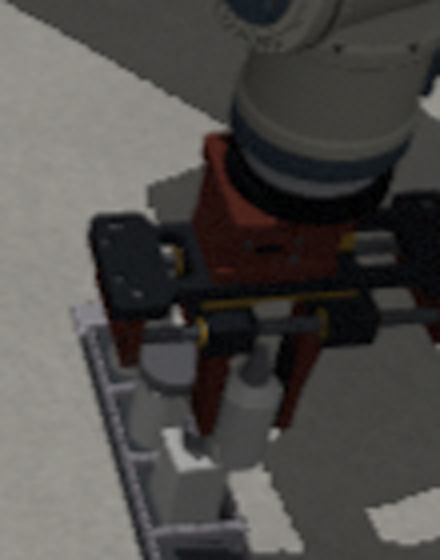

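```bash
python3 -c "
from look import *
print(plane('scene',(371.4,193.6),133))"
```

```text
[[664.23239022 249.54515147 133.        ]]
```

>>> servo_tool(plan=[[[0, 0.05, 0.6, -0.005, 0, 0, 2.2], [3, 0.05, 0.6, -0.005, 0, 0, 2.2], [6, 0.05, 0.6, -0.005, 0, 0, 2.2], [9, 0.05, 0.6, -0.005, 0, 0, 2.2], [10.6, 0.05, 0.6, -0.005, 0, 0, 2.2], [10.6, 0.05, 0.6, -0.005, 0, 0, 2.2], [10.6, 0.05, 0.6, -0.005, 0, 0, 2.2], [10.6, 0.05, 0.6, -0.005, 0, 0, 2.2]]])

```text
t: 27.18
ee_pos: [654.5, 247.0, 65.5]
orientation: [-1.227, 1.196, 1.225]
ft_force: [0.3, 0.3, -1.1]
width: 31.3
```

```bash
python3 -c "
from look import *
go(652,250.5,44.8,91.6)
look('d3',{'scene':(310,120,110,140,4)})"
```

```text
pos [654.5 247.   65.5] z-axis deg 91.3 down [ 0.002  0.001 -1.   ] q [ 0.34  0.73  1.53 -0.    0.87 -1.25] w 31.3 f [ 0.3  0.3 -1.1] t 27.1833
shift [2.07 0.25 0.35] turn [-0.005  0.001  0.002] q6 either -1.25 -1.25
shift [2.07 0.25 0.35] turn [ 3.137e+00  3.000e-03 -1.000e-03] q6 either 1.89 -4.39
```

View pics/d3_scene.png

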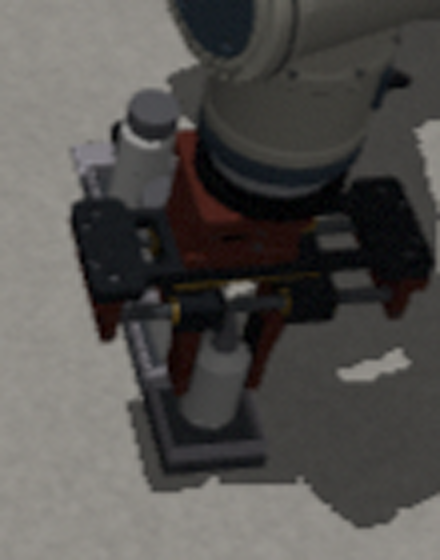

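```bash
python3 -c "
from look import *
print(plane('scene',(362.4,224.1),30.5))"
```

```text
[[668.89078371 246.86230896  30.5       ]]
```

```bash
python3 -c "
from look import *
f=lambda p:((proj('scene',p)-[310,120]+.5)*4).round(0).tolist()
c=np.array([653,251.2])
print('cell top inner',f([[c[0]+26,c[1]-26,22],[c[0]+26,c[1]+26,22],[c[0]-26,c[1]-26,22],[c[0]-26,c[1]+26,22]]))
for dx in (0,4,8,12): print(dx,'front bottom',f([[654.5+dx+15,247,31]]),'side',f([[654.5+dx,231,31],[654.5+dx,263,31]]))
im=cv2.imread('pics/d3_scene_full.png')[185:250,335:390]
im=cv2.convertScaleAbs(im,alpha=1.8)
cv2.imwrite('pics/d3z.png',cv2.resize(im,None,fx=9,fy=9,interpolation=cv2.INTER_CUBIC))"
```

```text
cell top inner [[176.0, 444.0], [265.0, 438.0], [157.0, 372.0], [244.0, 367.0]]
0 front bottom [[212.0, 419.0]] side [[179.0, 400.0], [234.0, 396.0]]
4 front bottom [[214.0, 424.0]] side [[180.0, 405.0], [235.0, 402.0]]
8 front bottom [[215.0, 430.0]] side [[182.0, 411.0], [237.0, 407.0]]
12 front bottom [[217.0, 436.0]] side [[183.0, 416.0], [239.0, 413.0]]
```

View pics/d3z.png

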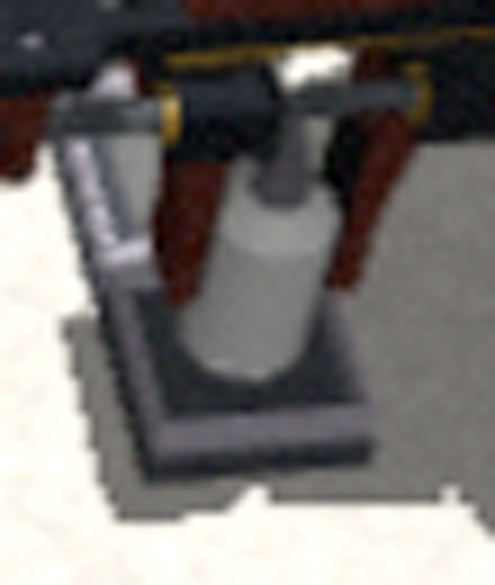

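>>> servo_tool(plan=[[[0, 0.9, 0.25, 0, 0, 0, 2.2], [0, 0.9, 0.25, 0, 0, 0, 2.2], [0, 0.9, 0.25, 0, 0, 0, 2.2], [0, 0.9, 0.25, 0, 0, 0, 2.2]]])

```text
t: 27.57
ee_pos: [644.3, 249.9, 64.7]
orientation: [-1.228, 1.197, 1.227]
ft_force: [-0.9, 0.6, -0.8]
width: 31.2
```

```bash
python3 -c "
from look import *
go(645,249.5,44.8,91.6)
n='scene';im=ctrl.get_image(n)[185:250,335:390,::-1]
im=cv2.convertScaleAbs(im,alpha=1.8)
cv2.imwrite('pics/d4z.png',cv2.resize(im,None,fx=9,fy=9,interpolation=cv2.INTER_CUBIC))"
```

```text
pos [644.3 249.9  64.7] z-axis deg 91.4 down [ 0.001  0.    -1.   ] q [ 0.35  0.72  1.56 -0.    0.86 -1.24] w 31.2 f [-0.9  0.6 -0.8] t 27.5667
shift [ 1.99 -0.06 -0.04] turn [-0.003  0.     0.001] q6 either -1.25 -1.24
shift [ 1.99 -0.06 -0.04] turn [ 3.138e+00  1.000e-03 -0.000e+00] q6 either 1.89 -4.38
```

View pics/d4z.png

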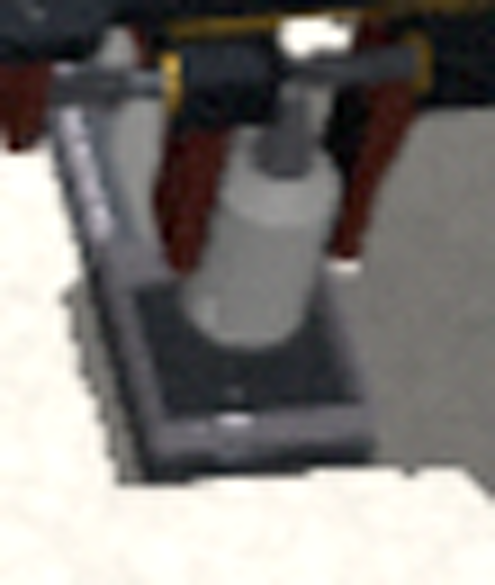

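>>> servo_tool(plan=[[[0.8, 0, 0, 0, 0, 0, 2.2], [1.4, 0, 0, 0, 0, 0, 2.2], [1.7, 0, 0, 0, 0, 0, 2.2], [1.9, 0, 0, 0, 0, 0, 2.2], [1.98, 0, 0, 0, 0, 0, 2.2], [1.98, 0, 0, 0, 0, 0, 2.2], [1.98, 0, 0, 0, 0, 0, 2.2]]])

```text
t: 28.2
ee_pos: [643.7, 249.3, 44.8]
orientation: [-1.227, 1.199, 1.228]
ft_force: [-3.9, -1.7, 11.2]
width: 31.4
```

>>> servo_tool(plan=[[[-0.05, 0, 0, 0, 0, 0, 5], [-0.05, 0, 0, 0, 0, 0, 7], [-0.05, 0, 0, 0, 0, 0, 8], [-0.05, 0, 0, 0, 0, 0, 8], [-0.05, 0, 0, 0, 0, 0, 8], [-3, 0, 0, 0, 0, 0, 8], [-7, 0, 0, 0, 0, 0, 8], [-11, 0, 0, 0, 0, 0, 8]]])

```text
t: 28.87
ee_pos: [643.2, 249.2, 153.7]
orientation: [-1.226, 1.201, 1.229]
ft_force: [1.0, -0.4, 0.5]
width: 79.5
```

>>> servo_tool(plan=[[[-3, 0, -4, 0, 0, 0, 8], [-5, 0, -8, 0, 0, 0, 8], [-5, 0, -12, 0, 0, 0, 8], [-5, 0, -16, 0, 0, 0, 8], [-5, 0, -20, 0, 0, 0, 8], [-5, 0, -24, 0, 0, 0, 8], [-5, 0, -28, 0, 0, 0, 8], [-5, 0, -28, 0, 0, 0, 8]]])

```text
t: 29.53
ee_pos: [651.0, -36.8, 204.2]
orientation: [-1.225, 1.201, 1.222]
ft_force: [-1.5, -0.1, -0.5]
width: 80.3
```

```bash
python3 -c "
from look import *
look('e1',{'scene':(310,110,90,130,4.5),'top':(110,90,90,140,4)})
o=ctrl.get_obs();print(o['ee_pos'],o['width'],o['ft_force'])"
```

```text
[650.93118237 -32.11050171 203.95067065] 80.44576202551808 [-0.32876203 -0.00585786  0.1913836 ]
```

View pics/e1_scene.png

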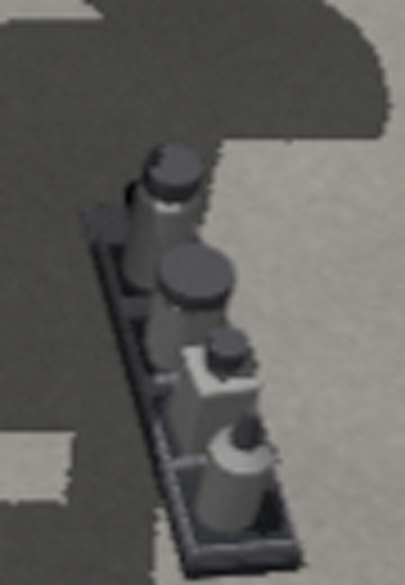

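View pics/e1_top.png

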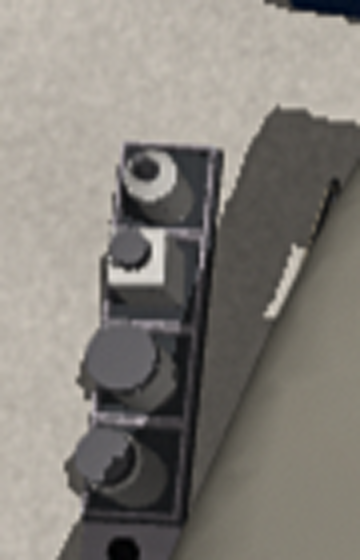

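View pics/e1_scene_full.png

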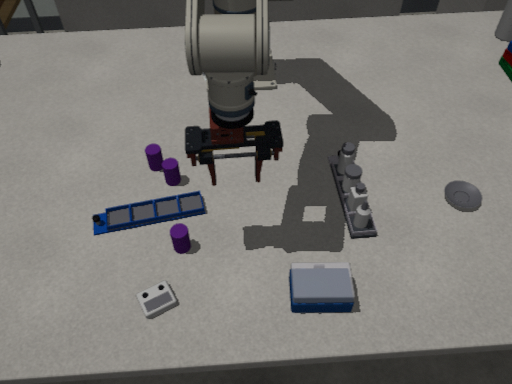

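```bash
python3 -c "
from look import *
for nm,h,t,s in [('tall',94,(101,457),(174,165)),('squat',74,(121,358),(197,270)),('square',86,(131,251),(228,345)),('nozzle',90,(144,167),(246,420))]:
    t=np.array(t)/4-.4+[110,90];s=np.array(s)/4.5-.4+[310,110]
    print(nm,plane('top',t,h)[0].round(1),plane('scene',s,h)[0].round(1),tri(s,t).round(1))"
```

```text
tall [473.1 245.7  94. ] [478.1 243.9  94. ] [473.6 246.2  89.7]
squat [533.5 247.7  74. ] [538.1 246.9  74. ] [534.3 248.6  69.9]
square [593.4 247.1  86. ] [602.  247.4  86. ] [595.5 249.7  78.3]
nozzle [642.4 245.2  90. ] [654.4 244.   90. ] [645.9 248.   79.1]
```

```bash
python3 -c "
from workcell import ctrl
print(ctrl.close_job())"
```

```text
the job is handed in; nothing more can be done
None
```

All four bottles are now in the carrier in reverse order, one to a place, released and standing upright. The job was handed in at about 30 s of the 112 s allowed, with the gripper open and clear.

- **Order:** counting from the carrier knob, the places hold tall, squat, square, nozzle. The blue rack held nozzle, square, squat, tall counting from its own knob.
- **Purple jars:** I did not touch them, and all three stand where they started.
- **Placing:** each bottle met the floor within about 0.3 mm of the tool height it was gripped at, with 9–17 N of contact force. The last pictures from both cameras show all four inside their places.
- **A correction on the way:** the dropper bottle was gripped about 8 mm off the pads' centre. I saw this before lowering it and moved the tool about 8 mm to bring it over the middle of its place.
- **Where the checks disagreed:**
  - The two cameras differ in x, by about 5 mm for the tall and squat bottles, 9 mm for the square bottle and 12 mm for the nozzle tip, which is hard to pick out.
  - Cap heights worked out from both views come out 4–11 mm low. They were also 2–6 mm low before I moved anything, so I put this down to calibration and picking points rather than tilted bottles.

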